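# Fetch the shelter tunnel from behind the water bottles

## Task

Make the cage ready: first stand all three water bottles upright in the white side tray, leaving the dark red tunnel behind them where it is, then lay the tunnel on the floor of the open amber cage, in the middle and lengthwise. After that put each bottle back upright on the middle of the pad that matches its cap, and leave the small white jar standing where it is throughout.

Things in the scene. Friction and masses are not known exactly. Their poses are not given: they have to be found in the camera images.
- bottle_blue_mid (a point): Upright closed water bottle with a white body and a blue screw cap: body 42 mm diameter and 68 mm high, cap 34 mm diameter, 90 mm high in all, about 0.13 kg. This point is its centre, 45 mm above its foot; z is up along the bottle. It starts on the pad of its own colour.
- bottle_green_mid (a point): Upright closed water bottle with a white body and a green screw cap: body 42 mm diameter and 68 mm high, cap 34 mm diameter, 90 mm high in all, about 0.13 kg. This point is its centre, 45 mm above its foot; z is up along the bottle. It starts on the pad of its own colour.
- bottle_yellow_mid (a point): Upright closed water bottle with a white body and a yellow screw cap: body 42 mm diameter and 68 mm high, cap 34 mm diameter, 90 mm high in all, about 0.13 kg. This point is its centre, 45 mm above its foot; z is up along the bottle. It starts on the pad of its own colour.
- tunnel_mid (a point): Dark red rigid octagonal tube (a cage toy), 130 mm long, 52 mm across flats, 4 mm walls, about 0.09 kg, lying on a flat with two flats upright at its sides. This point is its centre, 26 mm above its underside; x runs along the tube, z up. It starts on the store tray's 4 mm floor, crosswise behind the row of bottles and too close (15 mm) for a finger between; behind it 30 mm are free.
- pad_blue: Round flat blue pad, 68 mm diameter and 3 mm thick, fixed on the grey store tray: the place of the bottle with the blue cap. Origin at the centre of its underside, so its top is 3 mm above the origin and 7 mm above the bench. The three pads lie in a row across the tray, 85 mm apart, in any colour order.
- pad_green: Round flat green pad, 68 mm diameter and 3 mm thick, fixed on the grey store tray: the place of the bottle with the green cap. Origin at the centre of its underside, so its top is 3 mm above the origin and 7 mm above the bench. The three pads lie in a row across the tray, 85 mm apart, in any colour order.
- pad_yellow: Round flat yellow pad, 68 mm diameter and 3 mm thick, fixed on the grey store tray: the place of the bottle with the yellow cap. Origin at the centre of its underside, so its top is 3 mm above the origin and 7 mm above the bench. The three pads lie in a row across the tray, 85 mm apart, in any colour order.
- parking: Empty white side tray, fixed on the bench to the left or right of the store tray: 290 mm (its x) by 190 mm (its y), floor 4 mm thick, rim 4 mm thick and 14 mm high. Origin at its centre at bench height.
- cage: Empty, open amber see-through cage without a lid, fixed on the bench on the side opposite the white side tray: 290 mm long (its x) by 190 mm wide (its y) and 120 mm high outside, walls and floor 4 mm thick. Origin at its centre at bench height.
- jar_mid (a point): Small white jar with a black lid, 36 mm diameter and 46 mm high, standing loose on the store tray beside one end of the red tunnel; to be left alone. This point is its centre, 23 mm above its foot.

How it is judged:
By the outcome, as a careful person would: the job done as asked, in the order asked, and still so for the second after the job is handed in, with the robot touching nothing.
It also fails if it takes over 128 s, if anything falls off the work surface, if the arm or the gripper's body presses on something with over 40 N, if the wrist force passes 120 N, or if a joint passes its speed limit or range.

## Robot

A 7-joint arm with a two-finger parallel gripper is mounted at the origin on the work surface. World frame = base frame: x ahead of the robot, y to its left, z up, the work surface at z = 0. Lengths are in m, angles in rad, forces in N, time in s.
With the tool pointing down it reaches from about 0.4 to 0.85 m from the base axis. Payload 4.5 kg.
Tool frame: the origin (TCP) lies midway between the tips of the shut fingers; the grasp point (between the pads) lies 19 mm behind it; z points along the fingers, y is the direction in which the jaws open and shut (so a half turn about z gives the same grasp; the last joint's range is limited). The gripper opens to 88 mm and grips with 3 to 60 N. Pads are 18 mm wide; open, the fingers measure 123 mm over their backs; the gripper's body (75 mm by 187 mm) begins 45 mm behind the grasp point.
Start: joints at [-1.074, 0.689, -0.195, 1.565, 0.157, 0.902, -0.215], TCP at [0.279, 0.559, 0.239] pointing down, gripper open.
Joint ranges: [-3.01, 3.01], [-0.46, 2.08], [-1.47, 1.51], [0.13, 2.56], [-1, 4.14], [0.04, 2.09], [-2.66, 2.66]. Speed limits (rad/s): [2.57, 2.57, 3.14, 3.14, 3.14, 3.14, 3.14].

## Interface

Orientations are given as a rotation vector (axis times angle).
In Python, from workcell import arm, viewer, boxes_of gives the robot as it stands.
- The arm moves only by the tool play_rows, never from a script. Its argument "increments" is a list that holds one entry, the list of rows, each a list of 7 numbers: the shift along the tool's x, y, z in cm, then the turn, a rotation vector about the tool's x, y, z in rad, then the opening, from 0 (shut) to 1 (fully open). A call has exactly 5 rows; each row is the pose to reach, as a shift and turn from the pose commanded when the call began, along the tool's axes at that moment; what a row does not reach only later rows make up. A row lasts 1/8 s, in which the tool goes at most 62.5 mm and 10.7 degrees, less where a joint would pass 70% of its speed; a pose out of reach is approached as far as the arm can. A call with a gripper value outside its range is refused whole. The fingers move at their own pace and stop on an object; the grip force is fixed at half the most. Time passes only in rows, so rows that repeat a pose let the fingers close, or fill a call up. It gives the time, the measured TCP pose, the force and the opening at its end, in the units of the state.
- arm.read_state(): the state, without advancing time (a new reading comes with each control period).
- viewer.grab_frame(name): name is "scene" or "top"; returns a dict with "img" (384x512x3 uint8, blue, green, red), "K" (3x3 intrinsics, pixels), "view" (4x4, takes a point from world to camera coordinates). Camera axes: x right, y down, z forward; pixel columns grow to the right and rows downward; lengths in m; the calibration is good to about 2 mm. A picture is of the moment at which its call begins. There is no depth.
- arm.close_job(): hands the job in, once; it reports no verdict.
Trained networks look in a picture, given as the dict that the camera call returned (one of the last four; its "shot" number tells which), for a name from the list of things; names that differ only in an ending like _2 or _b are one class to them, and where a whole thing is asked for, a point or a joint stands for the part that bears it (a point fixed in the world has none). Each returns a list of dicts, best first, with "score" (0 to 1); they miss things now and then, are a little off and sometimes report something else, mostly with a low value. They report only what shows in the picture. A call takes as long as a camera call.
- boxes_of(picture, label): "xyz" ([x, y, z] in m, in the coordinates of the camera as it stood for that picture, good to about 4 mm: the middle of the surface that is visible of it).
The state is a dict: "time": time; "joints": joint angles; "qd": joint speeds; "joint_torque": joint torques, N m; "eef_pos": TCP position; "eef_rot": TCP orientation; "contact_force": force on the tool from outside, world axes, zero at the start; "wrist_torque": the same for the moment, N m; "width": finger opening in m.
Only numpy, scipy, OpenCV 4.12 (cv2) and the standard library are available. Lean on these libraries where they do the work, as an engineer would, in place of code of your own. Each camera call takes 0.05 s, during which the arm holds its last target.

## Working session

There is one attempt and no reset: what is moved stays moved. The work goes in short steps, Python scripts to look and compute and a tool call to move; the robot and the scene stay as the last step left them, time stands still between calls to the robot, and variables do not carry over. Pictures are saved under pics/ and viewed, and the job is handed in when it is done.

Besides the shell and the picture viewer there is one more tool, called after "Request:" as name([rows], argument=value, ...), one row to a line, values as JSON. play_rows: Moves the arm, as the interface text tells. Its arguments: {"type":"object","properties":{"increments":{"type":"array"}},"required":["increments"]}

```bash
ls; mkdir -p pics; cat > h.py <<'E'
from workcell import arm, viewer, boxes_of
import numpy as np, cv2
def grab(n,save=None):
    f=viewer.grab_frame(n)
    if save: cv2.imwrite('pics/'+save+'.png',f['img'])
    return f
def world(f,p):
    V=np.array(f['view']); return (np.linalg.inv(V)@np.r_[p,1])[:3]
def proj(f,p):
    V=np.array(f['view']); c=(V@np.r_[p,1])[:3]; u=np.array(f['K'])@c; return u[:2]/u[2]
def ray(f,uv,z):
    V=np.array(f['view']);Vi=np.linalg.inv(V); d=Vi[:3,:3]@np.linalg.inv(np.array(f['K']))@np.array([uv[0],uv[1],1.]); o=Vi[:3,3]
    return o+d*(z-o[2])/d[2]
E
python3 - <<'E'
from h import *
s=arm.read_state()
for k in s: print(k,np.round(s[k],4))
for n in ['scene','top']:
    f=grab(n,n+'0')
    print(n,np.round(f['K'],1).tolist(),np.round(f['view'],3).tolist())
    for l in ['bottle_blue_mid','bottle_green_mid','bottle_yellow_mid','tunnel_mid','pad_blue','pad_green','pad_yellow','parking','cage','jar_mid']:
        for d in boxes_of(f,l)[:2]:
            w=world(f,d['xyz']); print(l,round(d['score'],2),np.round(w,3),np.round(proj(f,w)))
E
```

```text
pics
time 0.0
joints [-1.0742  0.69   -0.1945  1.5664  0.1573  0.9025 -0.2151]
qd [-0.0016  0.0018 -0.0004  0.0011 -0.0004 -0.0025  0.001 ]
joint_torque [-7.00000e-04 -5.27556e+01 -1.26690e+00 -1.53431e+01 -5.25000e-02
  6.60000e-03  2.00000e-04]
eef_pos [0.2788 0.5587 0.2379]
eef_rot [-7.2020e-01 -3.0576e+00  2.9000e-03]
contact_force [0.0541 0.4164 0.1241]
wrist_torque [ 0.029   0.0262 -0.0199]
width 0.0882
scene [[482.2, 0.0, 252.6], [0.0, 482.2, 194.7], [0.0, 0.0, 1.0]] [[0.365, 0.931, -0.023, -0.217], [0.582, -0.247, -0.775, -0.28], [-0.727, 0.27, -0.632, 1.521], [0.0, 0.0, 0.0, 1.0]]
bottle_blue_mid 0.8 [ 0.573 -0.077  0.065] [215. 205.]
bottle_green_mid 0.78 [0.587 0.009 0.071] [254. 196.]
bottle_yellow_mid 0.89 [0.587 0.093 0.067] [290. 189.]
tunnel_mid 0.77 [ 0.643 -0.001  0.052] [260. 220.]
pad_blue 0.59 [ 0.572 -0.077  0.012] [217. 223.]
pad_yellow 0.71 [0.585 0.102 0.005] [292. 208.]
pad_yellow 0.43 [0.506 0.334 0.065] [364. 147.]
parking 0.87 [ 0.506 -0.336  0.004] [ 96. 237.]
cage 0.93 [0.505 0.334 0.063] [364. 147.]
jar_mid 0.73 [0.67  0.109 0.04 ] [312. 219.]
jar_mid 0.47 [0.587 0.011 0.068] [255. 198.]
top [[387.0, 0.0, 255.1], [0.0, 387.0, 192.0], [0.0, 0.0, 1.0]] [[-0.015, -0.999, 0.032, -0.007], [-0.995, 0.012, -0.097, 0.569], [0.097, -0.033, -0.995, 0.94], [0.0, 0.0, 0.0, 1.0]]
bottle_blue_mid 0.74 [0.628 0.01  0.048] [245. 168.]
bottle_blue_mid 0.52 [ 0.553 -0.07   0.099] [280. 196.]
bottle_green_mid 0.76 [0.569 0.012 0.097] [244. 189.]
bottle_yellow_mid 0.85 [0.575 0.102 0.093] [206. 187.]
tunnel_mid 0.93 [0.625 0.013 0.05 ] [243. 169.]
tunnel_mid 0.51 [0.562 0.017 0.008] [242. 196.]
pad_green 0.85 [0.561 0.016 0.008] [243. 196.]
pad_yellow 0.48 [0.567 0.088 0.008] [214. 194.]
parking 0.64 [ 0.489 -0.338  0.002] [381. 222.]
cage 0.94 [0.505 0.349 0.006] [110. 220.]
cage 0.31 [0.572 0.089 0.01 ] [214. 192.]
jar_mid 0.61 [0.654 0.112 0.052] [203. 157.]
```

```bash
python3 - <<'E'
import cv2
a=cv2.imread('pics/top0.png');cv2.imwrite('pics/top0b.png',cv2.resize(a,(800,600),interpolation=cv2.INTER_CUBIC))
cv2.imwrite('pics/top0c.png',cv2.resize(a[130:230,170:310],(800,571),interpolation=cv2.INTER_CUBIC))
E
```

```text
(no output)
```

View pics/scene0.png

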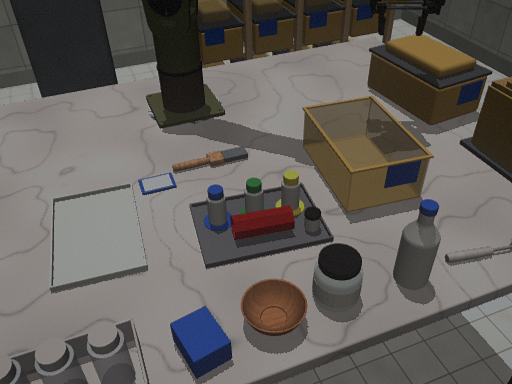

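View pics/top0b.png

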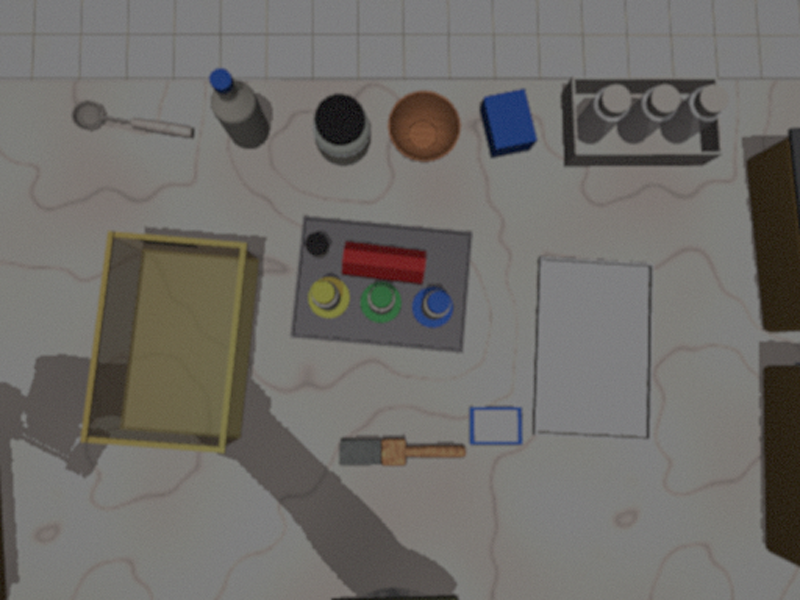

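View pics/top0c.png

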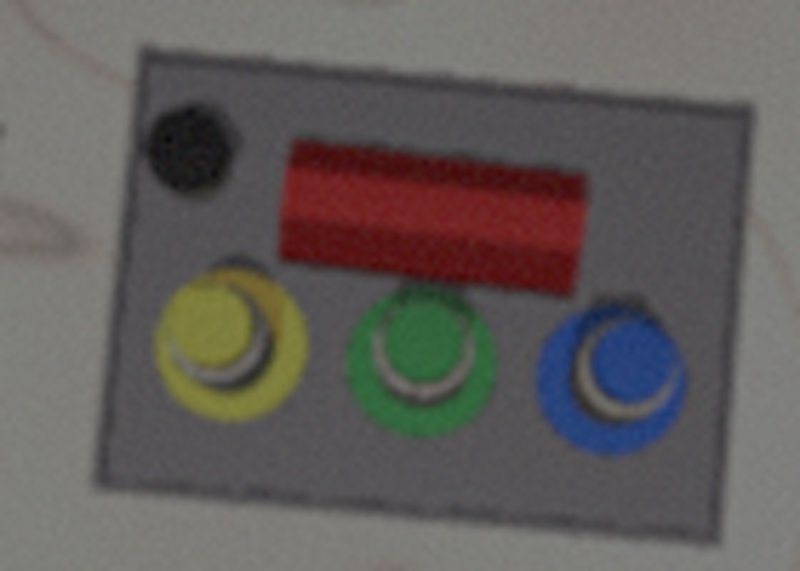

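```bash
python3 - <<'E'
from h import *
f=grab('top'); print(np.round(np.linalg.inv(f['view'])[:3,3],3))
P=lambda x,y,z:ray(f,(170+(x+.5)/5.714-.5,130+(y+.5)/5.714-.5),z)
for n,x,y,z in [('pY',231,346,.007),('pG',421,363,.007),('pB',612,381,.007),('cY',209,323,.097),('cG',425,340,.097),('cB',637,360,.097),('tun',433,218,.041),('tunTop',434,222,.056),('jar',191,149,.05)]:
    print(n,np.round(P(x,y,z),4))
tl=[P(x,y,.041) for x,y in [(292,140),(588,175),(575,297),(279,262)]]
print(np.round(tl,4), 'ang',[np.degrees(np.arctan2(*(b-a)[[1,0]])) for a,b in [(tl[0],tl[1]),(tl[3],tl[2])]])
Q=lambda x,y,z:ray(f,((x+.5)/1.5625-.5,(y+.5)/1.5625-.5),z)
for n,c,z in [('cage',[(110,234),(245,241),(222,450),(84,440)],.12),('park',[(540,258),(651,264),(649,437),(534,433)],.014)]:
    w=np.array([Q(x,y,z) for x,y in c]);print(n,np.round(w,4).tolist(),np.round(w.mean(0),4),[round(np.linalg.norm(w[i]-w[i-1]),3) for i in range(4)])
    for i,j in [(3,0),(2,1)]: print(np.degrees(np.arctan2(w[j][1]-w[i][1],w[j][0]-w[i][0])))
img=f['img'];
cv2.imwrite('pics/cage0.png',cv2.resize(img[130:310,40:180],(622,600*180//180),interpolation=cv2.INTER_CUBIC)[:600])
cv2.imwrite('pics/park0.png',cv2.resize(img[150:290,330:430],(428,600),interpolation=cv2.INTER_CUBIC))
from scipy.spatial.transform import Rotation as R
print(np.round(R.from_rotvec(arm.read_state()['eef_rot']).as_matrix(),3))
E
```

```text
[0.475 0.017 0.99 ]
pY [0.5771 0.099  0.007 ]
pG [0.5685 0.0145 0.007 ]
pB [ 0.5594 -0.0708  0.007 ]
cY [0.5773 0.1003 0.097 ]
cG [0.5693 0.013  0.097 ]
cB [ 0.5601 -0.0732  0.097 ]
tun [0.6284 0.0086 0.041 ]
tunTop [0.6243 0.0083 0.056 ]
jar [0.658  0.1122 0.05  ]
[[ 0.6633  0.0694  0.041 ]
 [ 0.6467 -0.0591  0.041 ]
 [ 0.5932 -0.0525  0.041 ]
 [ 0.6099  0.0754  0.041 ]] ang [np.float64(-97.3667342163197), np.float64(-97.43191059280883)]
cage [[0.661, 0.4028, 0.12], [0.649, 0.2097, 0.12], [0.3524, 0.2389, 0.12], [0.3699, 0.4295, 0.12]] [0.5081 0.3202 0.12  ] [np.float64(0.292), np.float64(0.193), np.float64(0.298), np.float64(0.191)]
-5.25307458149432
-5.618368728990877
park [[0.6374, -0.249, 0.014], [0.6256, -0.4338, 0.014], [0.3445, -0.4147, 0.014], [0.3544, -0.2286, 0.014]] [ 0.4905 -0.3315  0.014 ] [np.float64(0.284), np.float64(0.185), np.float64(0.282), np.float64(0.186)]
-4.134604950633164
-3.8877229712609713
[[-0.895  0.446  0.   ]
 [ 0.446  0.895  0.   ]
 [ 0.     0.    -1.   ]]
```

View pics/cage0.png

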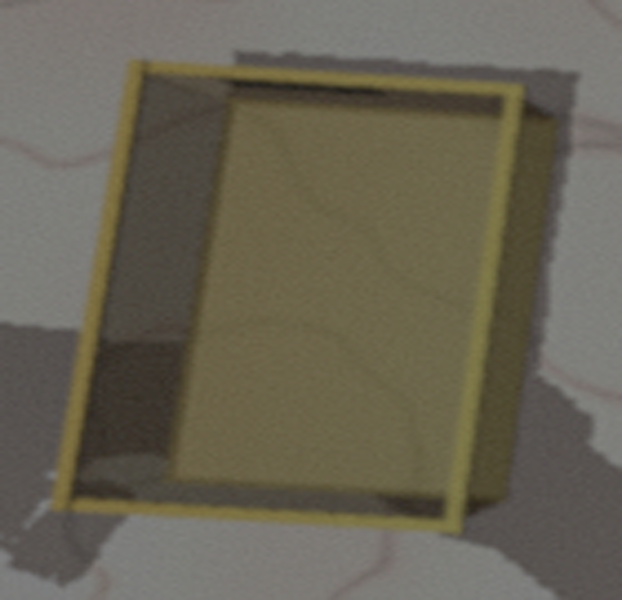

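View pics/park0.png

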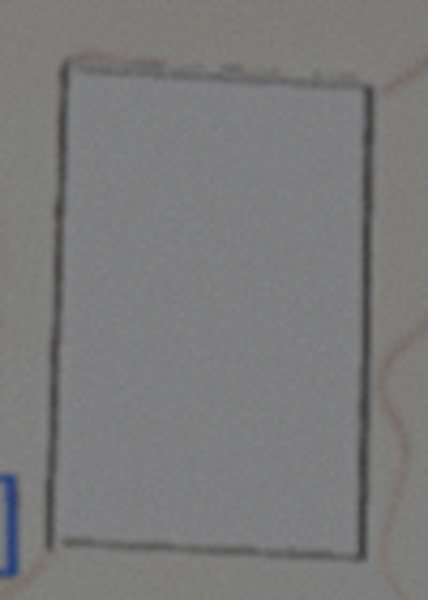

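```bash
cat >> h.py <<'E'
from scipy.spatial.transform import Rotation as R
def rot(yaw):
    a=np.radians(yaw); y=np.array([np.cos(a),np.sin(a),0]); z=np.array([0,0,-1.]); return np.c_[np.cross(y,z),y,z]
def plan(wps):
    "wps: (x,y,z,yaw,open)"
    s=arm.read_state(); p0=np.array(s['eef_pos']); R0=R.from_rotvec(s['eef_rot'])
    y=R0.as_matrix()[:,1]
    print('t',round(s['time'],2),'at',np.round(p0,4),'yaw',round(np.degrees(np.arctan2(y[1],y[0])),1),'w',round(s['width'],4),'F',np.round(s['contact_force'],1),'j',np.round(s['joints'],2))
    for w in wps:
        d=R0.inv().apply(np.array(w[:3])-p0)*100; r=(R0.inv()*R.from_matrix(rot(w[3]))).as_rotvec()
        n=np.linalg.norm(d)/6.25; m=np.degrees(np.linalg.norm(r))/10.7
        print(np.round(d,2).tolist()+np.round(r,3).tolist()+[w[4]],'rows>=',round(max(n,m),1))
def boxpts(c,yaw,l,w,z):
    a=np.radians(yaw);u=np.array([np.cos(a),np.sin(a)]);v=np.array([-u[1],u[0]])
    return [np.r_[np.array(c[:2])+i*l/2*u+j*w/2*v,z] for i,j in [(1,1),(1,-1),(-1,-1),(-1,1)]]
E
python3 - <<'E'
from h import *
for n in ['scene','top']:
    f=grab(n); im=cv2.resize(f['img'],None,fx=3,fy=3,interpolation=cv2.INTER_CUBIC)
    for c,yaw,l,w,z in [((.508,.32),-5.4,.29,.19,.12),((.508,.32),-5.4,.29,.19,.0),((.4905,-.3315),-4,.29,.19,.014),((.629,.008),83.5,.13,.052,.03)]:
        q=np.array([(proj(f,p)+.5)*3-.5 for p in boxpts(c,yaw,l,w,z)]).astype(np.int32)
        cv2.polylines(im,[q],True,(255,0,255),1)
    for c in [(.577,.0997),(.569,.0138),(.560,-.072)]:
        for z,r in [(.097,.017),(.007,.034)]:
            q=np.array([(proj(f,[c[0]+r*np.cos(t),c[1]+r*np.sin(t),z])+.5)*3-.5 for t in np.linspace(0,6.28,30)]).astype(np.int32); cv2.polylines(im,[q],True,(255,0,255),1)
    if n=='scene':
        cv2.imwrite('pics/s1.png',im[280:860,540:1320]); cv2.imwrite('pics/s1p.png',im[500:900,100:480])
    else: cv2.imwrite('pics/t1.png',im[380:910,120:900]); cv2.imwrite('pics/t1p.png',im[450:900,980:1300])
plan([(.4,.3,.238,84,.72),(.56,-.072,.2,84,.72),(.56,-.072,.043,84,.72)])
E
```

```text
t 1.25 at [0.279  0.5593 0.2387] yaw 63.5 w 0.0883 F [-0.2 -0.2  0.3] j [-1.07  0.69 -0.19  1.57  0.16  0.9  -0.22]
[-22.4, -17.8, 0.07, 0.0, 0.0, -0.358, 0.72] rows>= 4.6
[-53.32, -43.95, 3.87, 0.0, 0.0, -0.358, 0.72] rows>= 11.1
[-53.32, -43.95, 19.57, 0.0, 0.0, -0.358, 0.72] rows>= 11.5
```

View pics/s1.png

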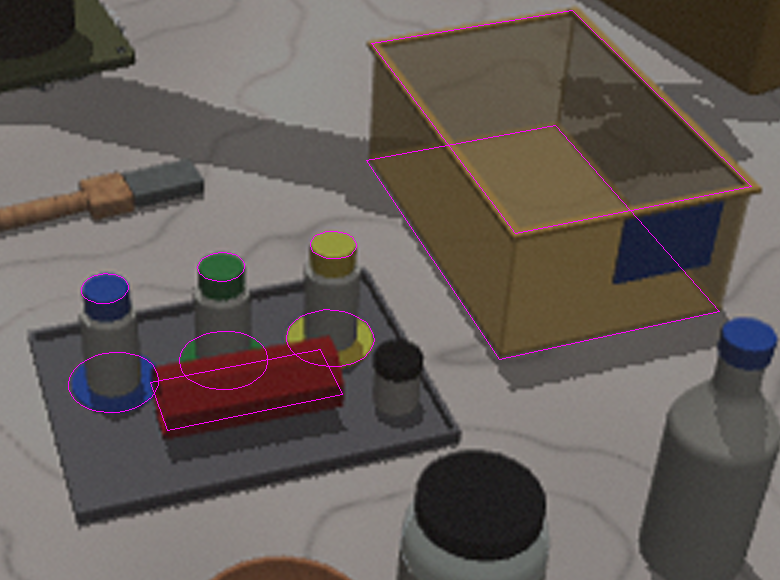

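View pics/t1.png

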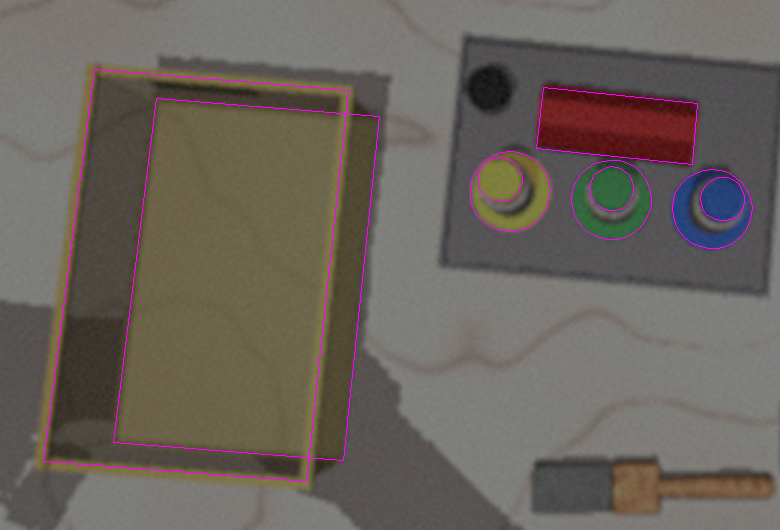

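View pics/s1p.png

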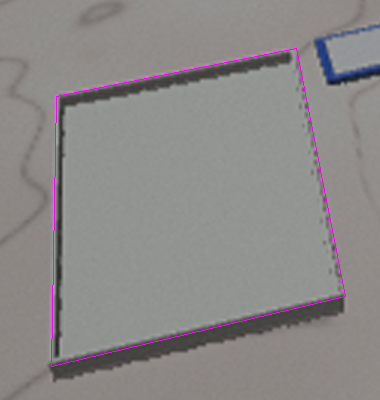

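View pics/t1p.png

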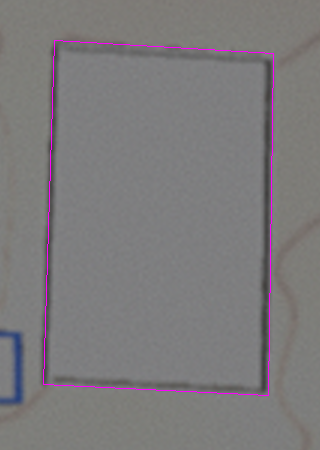

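The overlays fit the cage, parking tray, caps, pads and tunnel in both views to about 2 mm. I'll move above the blue bottle.

Request:
play_rows([
  [[-4.5,-3.6,0,0,0,-0.08,0.72],[-9,-7.2,0,0,0,-0.16,0.72],[-13.5,-10.8,0,0,0,-0.24,0.72],[-18,-14.4,0,0,0,-0.32,0.72],[-22.4,-17.8,0,0,0,-0.358,0.72]],
])

```text
time: 1.88
eef_pos: [0.4008, 0.2982, 0.2389]
eef_rot: [0.162, 3.137, 0.0]
contact_force: [-0.6, 0.1, -0.1]
width: 0.0634
```

```bash
python3 - <<'E'
from h import *
plan([(.56,-.072,.2,84,.72)])
E
```

```text
t 1.88 at [0.4008 0.2982 0.2389] yaw 84.1 w 0.0634 F [-0.6  0.1 -0.1] j [-0.51  0.54 -0.34  1.93  0.26  0.71  0.46]
[-19.65, -35.19, 3.89, 0.0, 0.001, 0.001, 0.72] rows>= 6.5
```

Request:
play_rows([
  [[-3,-5.4,0,0,0,0,0.72],[-6,-10.8,0,0,0,0,0.72],[-9,-16.2,0,0,0,0,0.72],[-12,-21.6,0,0,0,0,0.72],[-15,-27,1,0,0,0,0.72]],
])

```text
time: 2.5
eef_pos: [0.5223, 0.0141, 0.2294]
eef_rot: [0.165, 3.135, 0.001]
contact_force: [0.7, 0.5, 0.6]
width: 0.0637
```

Request:
play_rows([
  [[-3,-5.4,1,0,0,0,0.72],[-4.65,-8.2,3,0,0,0,0.72],[-4.65,-8.2,6,0,0,0,0.72],[-4.65,-8.2,8.9,0,0,0,0.72],[-4.65,-8.2,8.9,0,0,0,0.72]],
])

```text
time: 3.12
eef_pos: [0.5572, -0.0706, 0.1381]
eef_rot: [-0.164, -3.133, 0.0]
contact_force: [0.2, 0.4, 0.6]
width: 0.0631
```

```bash
python3 - <<'E'
from h import *
plan([(.56,-.072,.043,84,.72),(.56,-.072,.043,84,.2)])
grab('scene','s2')
E
```

```text
t 3.12 at [ 0.5572 -0.0706  0.1381] yaw 84.0 w 0.0631 F [0.2 0.4 0.6] j [ 0.23  0.76 -0.31  1.84  0.38  0.6   1.15]
[-0.34, -0.1, 9.51, -0.0, -0.004, 0.0, 0.72] rows>= 1.5
[-0.34, -0.1, 9.51, -0.0, -0.004, 0.0, 0.2] rows>= 1.5
```

View pics/s2.png

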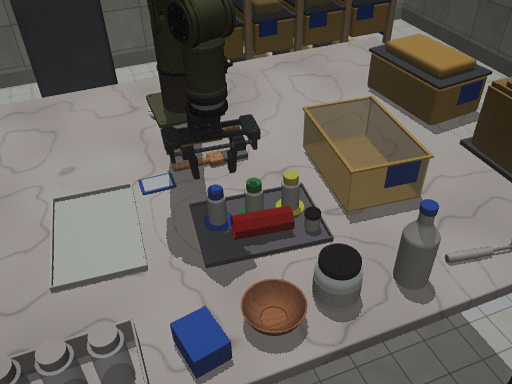

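The fingertips (197,172) and (235,168) straddle the blue cap (216,188), so I'll go down.

Request:
play_rows([
  [[-0.35,-0.1,3,0,0,0,0.72],[-0.35,-0.1,6,0,0,0,0.72],[-0.35,-0.1,8,0,0,0,0.72],[-0.35,-0.1,9.4,0,0,0,0.72],[-0.35,-0.1,9.5,0,0,0,0.72]],
])

```text
time: 3.8
eef_pos: [0.5622, -0.0718, 0.0449]
eef_rot: [0.164, 3.137, -0.0]
contact_force: [-0.0, 0.6, 0.5]
width: 0.0632
```

Request:
play_rows([
  [[0,0,0,0,0,0,0.3],[0,0,0,0,0,0,0.3],[0,0,0,0,0,0,0.3],[0,0,0,0,0,0,0.3],[0,0,0,0,0,0,0.3]],
])

```text
time: 4.42
eef_pos: [0.5625, -0.072, 0.0454]
eef_rot: [0.165, 3.136, -0.0]
contact_force: [-0.5, -0.5, 6.3]
width: 0.0414
```

```bash
python3 - <<'E'
from h import *
plan([(.559,-.072,.175,84,.3),(.575,-.337,.175,84,.3),(.575,-.337,.040,84,.3)])
E
```

```text
t 4.42 at [ 0.5625 -0.072   0.0454] yaw 84.0 w 0.0414 F [-0.5 -0.5  6.3] j [ 0.18  0.91 -0.22  1.87  0.45  0.41  1.09]
[0.33, -0.04, -12.96, 0.0, 0.001, -0.0, 0.3] rows>= 2.1
[-4.03, -26.23, -12.95, 0.0, 0.001, -0.0, 0.3] rows>= 4.7
[-4.02, -26.23, 0.55, 0.0, 0.001, -0.0, 0.3] rows>= 4.2
```

Request:
play_rows([
  [[0,0,-3,0,0,0,0.3],[0,0,-8,0,0,0,0.3],[0,0,-12.5,0,0,0,0.3],[-0.5,-3,-13,0,0,0,0.3],[-1,-7,-13,0,0,0,0.3]],
])

```text
time: 5.05
eef_pos: [0.5651, -0.1421, 0.1757]
eef_rot: [0.16, 3.136, 0.001]
contact_force: [0.4, 0.3, -1.8]
width: 0.0414
```

Request:
play_rows([
  [[-0.8,-5,0,0,0,0,0.3],[-1.6,-10,0,0,0,0,0.3],[-2.4,-15,0,0,0,0,0.3],[-3,-18.5,0,0,0,0,0.3],[-3,-19.2,0,0,0,0,0.3]],
])

```text
time: 5.68
eef_pos: [0.5728, -0.3403, 0.1738]
eef_rot: [-0.172, -3.135, 0.002]
contact_force: [-0.5, 1.1, -0.6]
width: 0.0408
```

```bash
python3 - <<'E'
from h import *
plan([(.575,-.337,.0434,84,.3)])
E
```

```text
t 5.67 at [ 0.5728 -0.3403  0.1738] yaw 83.7 w 0.0408 F [-0.5  1.1 -0.6] j [ 0.67  0.84 -0.39  1.48  0.37  0.89  1.62]
[-0.2, 0.37, 13.04, -0.002, -0.001, -0.005, 0.3] rows>= 2.1
```

Request:
play_rows([
  [[-0.1,0.2,4,0,0,0,0.3],[-0.2,0.2,8,0,0,0,0.3],[-0.2,0.2,11,0,0,0,0.3],[-0.2,0.2,12.5,0,0,0,0.3],[-0.2,0.2,12.5,0,0,0,0.3]],
])

```text
time: 6.3
eef_pos: [0.5762, -0.3335, 0.049]
eef_rot: [-0.163, -3.136, -0.002]
contact_force: [0.3, -0.3, -0.3]
width: 0.0412
```

```bash
python3 - <<'E'
from h import *
plan([(.575,-.337,.0430,84,.3)])
E
```

```text
t 6.3 at [ 0.5762 -0.3335  0.049 ] yaw 84.1 w 0.0412 F [ 0.3 -0.3 -0.3] j [ 0.63  1.   -0.33  1.54  0.45  0.68  1.55]
[0.08, -0.36, 0.6, 0.001, -0.002, 0.001, 0.3] rows>= 0.1
```

Request:
play_rows([
  [[0,0,0.4,0,0,0,0.3],[0,0,0.6,0,0,0,0.3],[0,0,0.6,0,0,0,0.3],[0,0,0.6,0,0,0,0.72],[0,0,0.6,0,0,0,0.72]],
])

```text
time: 6.92
eef_pos: [0.5768, -0.335, 0.0441]
eef_rot: [0.165, 3.137, -0.0]
contact_force: [1.2, -0.1, -0.6]
width: 0.0593
```

```bash
python3 - <<'E'
from h import *
plan([(.575,-.333,.175,84,.72),(.571,.0138,.175,84,.72)])
E
```

```text
t 6.92 at [ 0.5768 -0.335   0.0441] yaw 84.0 w 0.0593 F [ 1.2 -0.1 -0.6] j [ 0.63  1.01 -0.33  1.54  0.45  0.67  1.55]
[0.19, 0.18, -13.09, -0.0, 0.001, -0.0, 0.72] rows>= 2.1
[4.22, 34.63, -13.1, -0.0, 0.001, -0.0, 0.72] rows>= 6.0
```

Request:
play_rows([
  [[0,0,-1.5,0,0,0,0.72],[0,0,-5,0,0,0,0.72],[0,0,-10,0,0,0,0.72],[0.4,4,-13,0,0,0,0.72],[1,9,-13,0,0,0,0.72]],
])

```text
time: 7.55
eef_pos: [0.5782, -0.2451, 0.1779]
eef_rot: [0.169, 3.129, -0.004]
contact_force: [-0.1, 0.2, -0.6]
width: 0.0634
```

Request:
play_rows([
  [[0.6,5.5,0,0,0,0,0.72],[1.3,11,0,0,0,0,0.72],[2,16.5,0,0,0,0,0.72],[2.6,22,0,0,0,0,0.72],[3.2,25.6,0,0,0,0,0.72]],
])

```text
time: 8.18
eef_pos: [0.5712, 0.0174, 0.1751]
eef_rot: [0.159, 3.136, 0.003]
contact_force: [0.6, -0.7, -0.4]
width: 0.0631
```

```bash
python3 - <<'E'
from h import *
plan([(.570,.0135,.0445,84,.72)])
f=grab('scene','s3'); 
E
```

```text
t 8.18 at [0.5712 0.0174 0.1751] yaw 84.2 w 0.0631 F [ 0.6 -0.7 -0.4] j [ 0.09  0.72 -0.34  1.79  0.34  0.69  1.03]
[0.11, -0.43, 13.06, 0.002, 0.002, 0.003, 0.72] rows>= 2.1
```

View pics/s3.png

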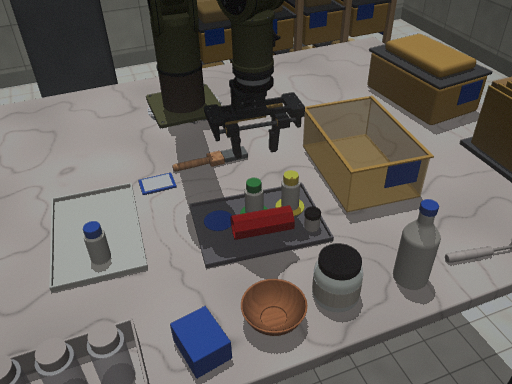

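Blue stands upright in the white tray (97,243). Next is green.

Request:
play_rows([
  [[0.05,-0.1,4,0,0,0,0.72],[0.05,-0.1,8,0,0,0,0.72],[0.05,-0.1,11,0,0,0,0.72],[0.05,-0.1,13,0,0,0,0.72],[0.05,-0.1,13,0,0,0,0.72]],
])

```text
time: 8.85
eef_pos: [0.5699, 0.0123, 0.0433]
eef_rot: [-0.165, -3.136, 0.001]
contact_force: [0.3, 0.2, -1.2]
width: 0.0635
```

Request:
play_rows([
  [[0,0,0,0,0,0,0.3],[0,0,0,0,0,0,0.3],[0,0,0,0,0,0,0.3],[0,0,0,0,0,0,0.3],[0,0,0,0,0,0,0.3]],
])

```text
time: 9.48
eef_pos: [0.5711, 0.0128, 0.0448]
eef_rot: [0.164, 3.135, 0.0]
contact_force: [-0.4, -0.1, 6.4]
width: 0.0409
```

```bash
python3 - <<'E'
from h import *
plan([(.570,.0135,.175,84,.3),(.490,-.332,.175,84,.3)])
E
```

```text
t 9.47 at [0.5711 0.0128 0.0448] yaw 84.0 w 0.0409 F [-0.4 -0.1  6.4] j [ 0.03  0.91 -0.22  1.86  0.45  0.42  0.94]
[0.1, 0.07, -13.02, 0.0, 0.002, -0.0, 0.3] rows>= 2.1
[4.44, -35.13, -13.04, 0.0, 0.002, -0.0, 0.3] rows>= 6.0
```

Request:
play_rows([
  [[0,0,-3,0,0,0,0.3],[0,0,-8,0,0,0,0.3],[0,0,-12.5,0,0,0,0.3],[0.4,-3,-13,0,0,0,0.3],[1,-8,-13,0,0,0,0.3]],
])

```text
time: 10.1
eef_pos: [0.5529, -0.0645, 0.175]
eef_rot: [0.158, 3.135, 0.002]
contact_force: [0.9, -1.7, -1.6]
width: 0.0418
```

Request:
play_rows([
  [[0.7,-5.5,0,0,0,0,0.3],[1.4,-11,0,0,0,0,0.3],[2.1,-16.5,0,0,0,0,0.3],[2.8,-22,0,0,0,0,0.3],[3.4,-26.5,0,0,0,0,0.3]],
])

```text
time: 10.72
eef_pos: [0.489, -0.3284, 0.1736]
eef_rot: [-0.167, -3.136, 0.001]
contact_force: [0.0, 0.6, -1.4]
width: 0.0415
```

```bash
python3 - <<'E'
from h import *
plan([(.490,-.332,.042,84,.3)])
E
```

```text
t 10.72 at [ 0.489  -0.3284  0.1736] yaw 83.9 w 0.0415 F [ 0.   0.6 -1.4] j [ 0.75  0.75 -0.41  1.73  0.41  0.75  1.6 ]
[-0.15, -0.34, 13.16, -0.001, -0.001, -0.002, 0.3] rows>= 2.1
```

Request:
play_rows([
  [[0,0,4,0,0,0,0.3],[0,0,8,0,0,0,0.3],[0,0,11,0,0,0,0.3],[0,0,12.4,0,0,0,0.3],[0,0,12.7,0,0,0,0.3]],
])

```text
time: 11.35
eef_pos: [0.4903, -0.3257, 0.0463]
eef_rot: [-0.164, -3.137, -0.001]
contact_force: [-0.5, 1.1, -1.1]
width: 0.0411
```

```bash
python3 - <<'E'
from h import *
plan([(.490,-.332,.042,84,.3)])
E
```

```text
t 11.35 at [ 0.4903 -0.3257  0.0463] yaw 84.0 w 0.0411 F [-0.5  1.1 -1.1] j [ 0.68  0.93 -0.29  1.8   0.52  0.49  1.5 ]
[-0.04, -0.63, 0.43, 0.0, -0.001, 0.0, 0.3] rows>= 0.1
```

Request:
play_rows([
  [[0,-0.3,0.2,0,0,0,0.3],[0,-0.3,0.4,0,0,0,0.3],[0,-0.3,0.4,0,0,0,0.3],[0,-0.3,0.4,0,0,0,0.72],[0,-0.3,0.4,0,0,0,0.72]],
])

```text
time: 11.98
eef_pos: [0.4904, -0.3288, 0.043]
eef_rot: [0.164, 3.137, -0.0]
contact_force: [-0.0, 0.3, 0.2]
width: 0.0588
```

```bash
python3 - <<'E'
from h import *
plan([(.490,-.329,.175,84,.72),(.577,.099,.175,84,.72)])
E
```

```text
t 11.97 at [ 0.4904 -0.3288  0.043 ] yaw 84.0 w 0.0588 F [-0.   0.3  0.2] j [ 0.68  0.94 -0.29  1.79  0.52  0.49  1.5 ]
[0.03, -0.02, -13.2, -0.0, 0.001, -0.0, 0.72] rows>= 2.1
[-4.14, 43.45, -13.2, -0.0, 0.001, -0.0, 0.72] rows>= 7.3
```

Request:
play_rows([
  [[0,0,-1.5,0,0,0,0.72],[0,0,-6,0,0,0,0.72],[0,0,-11,0,0,0,0.72],[-0.4,4,-13.2,0,0,0,0.72],[-0.9,9.5,-13.2,0,0,0,0.72]],
])

```text
time: 12.6
eef_pos: [0.5106, -0.2364, 0.1779]
eef_rot: [0.171, 3.131, -0.004]
contact_force: [1.2, 0.2, 0.2]
width: 0.0632
```

Request:
play_rows([
  [[-0.5,6,0,0,0,0,0.72],[-1.1,12,0,0,0,0,0.72],[-1.7,18,0,0,0,0,0.72],[-2.3,24,0,0,0,0,0.72],[-2.9,30,0,0,0,0,0.72]],
])

```text
time: 13.22
eef_pos: [0.5697, 0.0621, 0.176]
eef_rot: [0.164, 3.136, 0.0]
contact_force: [1.2, -0.5, -0.2]
width: 0.0635
```

Request:
play_rows([
  [[-0.3,3,0,0,0,0,0.72],[-0.3,4,0.5,0,0,0,0.72],[-0.3,4,2,0,0,0,0.72],[-0.3,4,5,0,0,0,0.72],[-0.3,4,5,0,0,0,0.72]],
])

```text
time: 13.85
eef_pos: [0.5743, 0.096, 0.1223]
eef_rot: [-0.169, -3.131, 0.006]
contact_force: [-0.1, -0.5, 0.8]
width: 0.0631
```

```bash
python3 - <<'E'
from h import *
plan([(.578,.0995,.0445,84,.72)])
E
```

```text
t 13.85 at [0.5743 0.096  0.1223] yaw 83.8 w 0.0631 F [-0.1 -0.5  0.8] j [-0.08  0.81 -0.3   1.79  0.38  0.61  0.86]
[-0.38, 0.41, 7.77, -0.004, -0.006, -0.003, 0.72] rows>= 1.2
```

Request:
play_rows([
  [[-0.1,0.3,2,0,0,0,0.72],[-0.1,0.3,5,0,0,0,0.72],[-0.1,0.3,7,0,0,0,0.72],[-0.1,0.3,7.7,0,0,0,0.72],[-0.1,0.3,7.7,0,0,0,0.72]],
])

```text
time: 14.48
eef_pos: [0.5778, 0.1023, 0.0476]
eef_rot: [-0.165, -3.137, 0.0]
contact_force: [-0.0, -0.1, -0.7]
width: 0.0637
```

Request:
play_rows([
  [[0,0,0,0,0,0,0.3],[0,0,0,0,0,0,0.3],[0,0,0,0,0,0,0.3],[0,0,0,0,0,0,0.3],[0,0,0,0,0,0,0.3]],
])

```text
time: 15.1
eef_pos: [0.5782, 0.1019, 0.0484]
eef_rot: [0.165, 3.136, -0.001]
contact_force: [-0.6, -2.5, 6.7]
width: 0.0414
```

```bash
python3 - <<'E'
from h import *
plan([(.578,.0995,.18,84,.3),(.406,-.325,.18,84,.3)])
E
```

```text
t 15.1 at [0.5782 0.1019 0.0484] yaw 84.0 w 0.0414 F [-0.6 -2.5  6.7] j [-0.12  0.92 -0.23  1.81  0.43  0.46  0.81]
[-0.02, -0.25, -13.16, -0.0, 0.001, -0.0, 0.3] rows>= 2.1
[12.63, -44.27, -13.16, -0.0, 0.001, -0.0, 0.3] rows>= 7.7
```

Request:
play_rows([
  [[0,0,-3,0,0,0,0.3],[0,0,-8,0,0,0,0.3],[0,0,-12.5,0,0,0,0.3],[1,-3,-13.2,0,0,0,0.3],[2.5,-8.5,-13.2,0,0,0,0.3]],
])

```text
time: 15.72
eef_pos: [0.5449, 0.0227, 0.1807]
eef_rot: [0.157, 3.134, 0.005]
contact_force: [0.4, -0.9, -1.9]
width: 0.0414
```

Request:
play_rows([
  [[1.6,-5.6,0,0,0,0,0.3],[3.2,-11.2,0,0,0,0,0.3],[4.8,-16.8,0,0,0,0,0.3],[6.4,-22.4,0,0,0,0,0.3],[8,-28,0,0,0,0,0.3]],
])

```text
time: 16.35
eef_pos: [0.4344, -0.2508, 0.1795]
eef_rot: [0.163, 3.137, 0.001]
contact_force: [1.5, -0.4, -1.4]
width: 0.0412
```

Request:
play_rows([
  [[1.4,-5,0,0,0,0,0.3],[2.1,-7.5,0,0,0,0,0.3],[2.1,-7.6,2,0,0,0,0.3],[2.1,-7.6,5,0,0,0,0.3],[2.1,-7.6,8,0,0,0,0.3]],
])

```text
time: 16.98
eef_pos: [0.4065, -0.3228, 0.0988]
eef_rot: [0.165, 3.136, 0.001]
contact_force: [0.4, -0.7, -1.2]
width: 0.0411
```

```bash
python3 - <<'E'
from h import *
plan([(.406,-.325,.045,84,.3)])
E
```

```text
t 16.98 at [ 0.4065 -0.3228  0.0988] yaw 84.0 w 0.0411 F [ 0.4 -0.7 -1.2] j [ 0.77  0.79 -0.31  1.99  0.54  0.44  1.51]
[0.03, -0.22, 5.38, 0.001, 0.001, -0.0, 0.3] rows>= 0.9
```

Request:
play_rows([
  [[0,-0.1,2,0,0,0,0.3],[0,-0.1,4,0,0,0,0.3],[0,-0.1,5,0,0,0,0.3],[0,-0.1,5.2,0,0,0,0.3],[0,-0.1,5.2,0,0,0,0.3]],
])

```text
time: 17.6
eef_pos: [0.4065, -0.3241, 0.0481]
eef_rot: [0.164, 3.137, -0.0]
contact_force: [0.6, -0.8, -2.9]
width: 0.0417
```

```bash
python3 - <<'E'
from h import *
plan([(.406,-.325,.045,84,.3)])
E
```

```text
t 17.6 at [ 0.4065 -0.3241  0.0481] yaw 84.0 w 0.0417 F [ 0.6 -0.8 -2.9] j [ 0.72  0.88 -0.23  2.01  0.6   0.32  1.47]
[0.04, -0.1, 0.31, -0.0, 0.001, -0.0, 0.3] rows>= 0.1
```

Request:
play_rows([
  [[0,0,0.2,0,0,0,0.3],[0,0,0.25,0,0,0,0.3],[0,0,0.25,0,0,0,0.3],[0,0,0.25,0,0,0,0.75],[0,0,0.25,0,0,0,0.75]],
])

```text
time: 18.23
eef_pos: [0.4064, -0.324, 0.0454]
eef_rot: [0.165, 3.137, -0.0]
contact_force: [-0.0, 0.3, 0.3]
width: 0.059
```

Request:
play_rows([
  [[0,0,-2,0,0,0,0.75],[0,0,-6,0,0,0,0.75],[0,0,-10,0,0,0,0.75],[-1,4,-13,0,0,0.15,0.75],[-2,8,-13,0,0,0.3,0.75]],
])

```text
time: 18.85
eef_pos: [0.4361, -0.2467, 0.1775]
eef_rot: [0.642, 3.07, -0.001]
contact_force: [-0.1, 0.2, -1.5]
width: 0.0655
```

```bash
python3 - <<'E'
from h import *
plan([(.56,-.01,.18,-6.5,.78),(.629,.008,.12,-6.5,.78)])
f=grab('top','t4'); im=f['img'][130:310,170:430]; cv2.imwrite('pics/t4z.png',cv2.resize(im,None,fx=3,fy=3,interpolation=cv2.INTER_CUBIC))
E
```

```text
t 18.85 at [ 0.4361 -0.2467  0.1775] yaw 66.4 w 0.0655 F [-0.1  0.2 -1.5] j [ 0.62  0.64 -0.32  2.    0.36  0.56  1.22]
[-1.87, 26.65, -0.23, 0.004, 0.004, 1.272, 0.78] rows>= 6.8
[-7.44, 31.06, 5.8, 0.004, 0.004, 1.272, 0.78] rows>= 6.8
```

View pics/t4z.png

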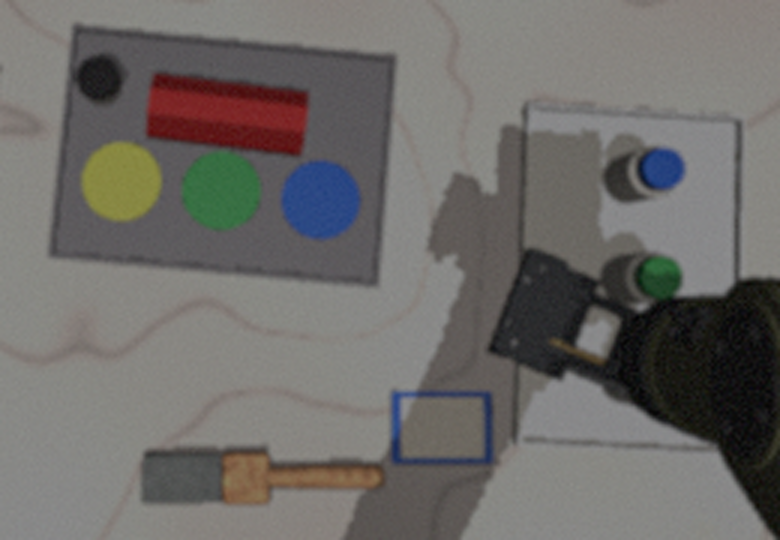

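```bash
python3 - <<'E'
from h import *
f=grab('top'); hsv=cv2.cvtColor(f['img'],cv2.COLOR_BGR2HSV)
roi=np.zeros(hsv.shape[:2],bool); roi[140:235,175:310]=1
for n,lo,hi,z in [('Y',20,36,.007),('G',45,80,.007),('B',100,125,.007),('T',170,185,.041)]:
    h=hsv[...,0].astype(int); h=np.where((n=='T')&(h<8),h+180,h)
    m=(roi&(h>=lo)&(h<=hi)&(hsv[...,1]>110)).astype(np.uint8)
    k,l,st,ce=cv2.connectedComponentsWithStats(m); i=1+np.argmax(st[1:,4]); c=ce[i]
    print(n,st[i,4],np.round(ray(f,c,z),4))
    if n=='T':
        pts=np.argwhere(l==i)[:,::-1].astype(np.float32); r=cv2.minAreaRect(pts); b=cv2.boxPoints(r)
        w=np.array([ray(f,q,z) for q in b]); print(np.round(w,4),np.round(w.mean(0),4)); 
        for a in range(4):
            d=w[a]-w[a-1]; print(round(np.linalg.norm(d),4),round(np.degrees(np.arctan2(d[1],d[0])),1))
E
```

```text
Y 509 [0.5775 0.0989 0.007 ]
G 483 [0.5686 0.0144 0.007 ]
B 520 [ 0.5598 -0.0699  0.007 ]
T 1097 [0.6284 0.009  0.041 ]
[[ 0.6114  0.0772  0.041 ]
 [ 0.6634  0.0705  0.041 ]
 [ 0.6457 -0.0599  0.041 ]
 [ 0.5936 -0.0524  0.041 ]] [0.6285 0.0089 0.041 ]
0.1309 82.2
0.0525 -7.4
0.1316 -97.8
0.0526 171.8
```

Request:
play_rows([
  [[-0.5,5,-0.2,0,0,0.18,0.77],[-1,10,-0.2,0,0,0.36,0.77],[-1.5,15,-0.2,0,0,0.54,0.77],[-1.8,20,-0.2,0,0,0.72,0.77],[-1.9,24,-0.2,0,0,0.9,0.77]],
])

```text
time: 19.58
eef_pos: [0.5471, -0.0318, 0.177]
eef_rot: [-1.912, -2.493, -0.0]
contact_force: [0.0, -0.0, 0.4]
width: 0.068
```

```bash
python3 - <<'E'
from h import *
plan([(.6285,.009,.12,-7.5,.77)])
E
```

```text
t 19.57 at [ 0.5471 -0.0318  0.177 ] yaw 15.0 w 0.068 F [ 0.  -0.   0.4] j [-0.02  0.67 -0.01  1.87  0.01  0.6   0.23]
[1.83, 8.91, 5.7, -0.0, -0.0, 0.393, 0.77] rows>= 2.1
```

Request:
play_rows([
  [[0.8,4,1,0,0,0.18,0.77],[1.6,8,2,0,0,0.34,0.77],[1.8,8.9,4,0,0,0.393,0.77],[1.8,8.9,5.7,0,0,0.393,0.77],[1.8,8.9,5.7,0,0,0.393,0.77]],
])

```text
time: 20.2
eef_pos: [0.6255, 0.0062, 0.1186]
eef_rot: [-2.356, -2.075, 0.006]
contact_force: [-0.6, -0.2, 0.0]
width: 0.068
```

```bash
python3 - <<'E'
from h import *
plan([(.6285,.009,.070,-7.5,.77),(.6285,.009,.014,-7.5,.77)])
E
```

```text
t 20.2 at [0.6255 0.0062 0.1186] yaw -7.3 w 0.068 F [-0.6 -0.2  0. ] j [-0.14  0.85  0.11  1.67 -0.14  0.64 -0.09]
[0.32, 0.29, 4.86, -0.004, 0.001, 0.004, 0.77] rows>= 0.8
[0.32, 0.31, 10.46, -0.004, 0.001, 0.004, 0.77] rows>= 1.7
```

Stop just above the tunnel (tips at 0.07), settle, then go down.

Request:
play_rows([
  [[0.3,0.1,2.5,0,0,0,0.77],[0.3,0.2,4.6,0,0,0,0.77],[0.3,0.2,4.8,0,0,0,0.77],[0.3,0.2,4.8,0,0,0,0.77],[0.3,0.2,4.8,0,0,0,0.77]],
])

```text
time: 20.82
eef_pos: [0.6306, 0.0099, 0.0731]
eef_rot: [2.357, 2.075, 0.002]
contact_force: [0.0, 0.7, 0.5]
width: 0.0678
```

```bash
python3 - <<'E'
from h import *
plan([(.6285,.009,.014,-7.5,.77)])
f=grab('scene'); cv2.imwrite('pics/s5.png',cv2.resize(f['img'][120:270,170:350],None,fx=4,fy=4,interpolation=cv2.INTER_CUBIC))
E
```

```text
t 20.82 at [0.6306 0.0099 0.0731] yaw -7.3 w 0.0678 F [0.  0.7 0.5] j [-0.14  0.92  0.1   1.67 -0.14  0.56 -0.09]
[-0.12, -0.2, 5.91, 0.002, -0.0, 0.004, 0.77] rows>= 0.9
```

View pics/s5.png

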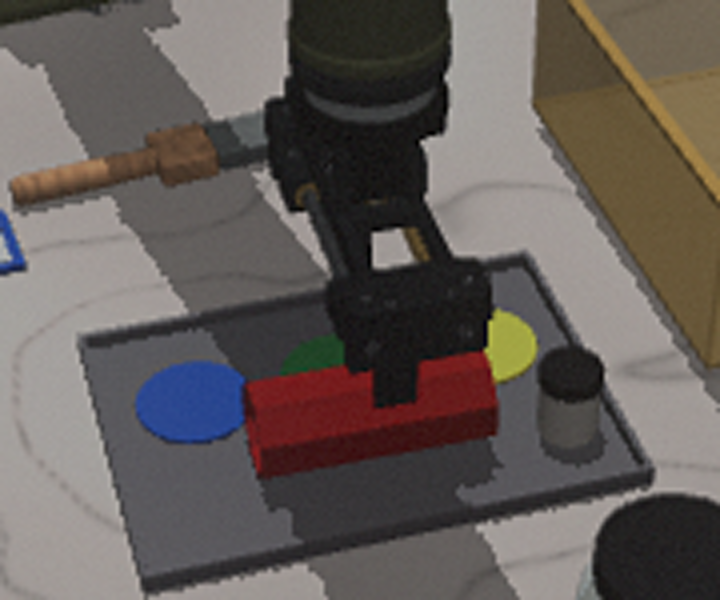

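The fingers straddle the tunnel mid-length, with the back finger at (397,390) and the jar clear at (570,395). Going down.

Request:
play_rows([
  [[-0.1,-0.2,1,0,0,0,0.77],[-0.1,-0.2,3,0,0,0,0.77],[-0.1,-0.2,5,0,0,0,0.77],[-0.1,-0.2,5.8,0,0,0,0.77],[-0.1,-0.2,5.8,0,0,0,0.77]],
])

```text
time: 21.5
eef_pos: [0.6272, 0.0093, 0.0131]
eef_rot: [-2.357, -2.075, 0.002]
contact_force: [-0.7, -0.1, 0.8]
width: 0.0677
```

Request:
play_rows([
  [[0,0,0,0,0,0,0.45],[0,0,0,0,0,0,0.45],[0,0,0,0,0,0,0.45],[0,0,0,0,0,0,0.45],[0,0,0,0,0,0,0.45]],
])

```text
time: 22.12
eef_pos: [0.6284, 0.0093, 0.0149]
eef_rot: [2.357, 2.075, 0.002]
contact_force: [-0.8, -0.6, 4.9]
width: 0.0519
```

```bash
python3 - <<'E'
from h import *
plan([(.6285,.009,.2,-7.5,.45)])
E
```

```text
t 22.12 at [0.6284 0.0093 0.0149] yaw -7.3 w 0.0519 F [-0.8 -0.6  4.9] j [-0.13  1.01  0.08  1.69 -0.15  0.45 -0.08]
[-0.03, 0.04, -18.51, 0.001, -0.0, 0.004, 0.45] rows>= 3.0
```

Gripped (width 52 mm). The gripper body (187 mm) is wider than the cage interior (182 mm), so I'll lower the tunnel skewed and then turn it with the fingers.

Request:
play_rows([
  [[0,0,-2,0,0,0,0.45],[0,0,-6,0,0,0,0.45],[0,0,-11,0,0,0,0.45],[0,0,-16,0,0,0,0.45],[0,0,-18.5,0,0,0,0.45]],
])

```text
time: 22.75
eef_pos: [0.6288, 0.0092, 0.2032]
eef_rot: [2.356, 2.074, 0.005]
contact_force: [-0.8, 0.3, -1.7]
width: 0.0514
```

```bash
python3 - <<'E'
from h import *
plan([(.508,.320,.2,30.6,.45)])
E
```

```text
t 22.75 at [0.6288 0.0092 0.2032] yaw -7.3 w 0.0514 F [-0.8  0.3 -1.7] j [-0.16  0.74  0.13  1.6  -0.13  0.81 -0.1 ]
[29.29, -15.92, 0.28, 0.004, 0.001, -0.661, 0.45] rows>= 5.3
```

Request:
play_rows([
  [[4.5,-2.5,0,0,0,-0.1,0.45],[9,-5,0,0,0,-0.2,0.45],[13.5,-7.4,0,0,0,-0.3,0.45],[18,-9.8,0,0,0,-0.4,0.45],[22.5,-12.2,0,0,0,-0.5,0.45]],
])

```text
time: 23.38
eef_pos: [0.5343, 0.2492, 0.2002]
eef_rot: [1.767, 2.597, 0.0]
contact_force: [0.6, 0.7, -1.7]
width: 0.0517
```

```bash
python3 - <<'E'
from h import *
plan([(.508,.320,.2,30.6,.45)])
E
```

```text
t 23.38 at [0.5343 0.2492 0.2002] yaw 21.6 w 0.0517 F [ 0.6  0.7 -1.7] j [-0.53  0.69  0.03  1.72 -0.03  0.73 -0.11]
[7.55, 0.15, 0.02, 0.0, 0.0, -0.158, 0.45] rows>= 1.2
```

Request:
play_rows([
  [[4,0.1,0,0,0,-0.08,0.45],[7,0.1,0,0,0,-0.158,0.45],[7.5,0.1,0,0,0,-0.158,0.45],[7.5,0.1,2,0,0,-0.158,0.45],[7.5,0.1,2,0,0,-0.158,0.45]],
])

```text
time: 24.0
eef_pos: [0.5087, 0.3156, 0.1785]
eef_rot: [-1.565, -2.724, 0.006]
contact_force: [-1.1, 1.1, -0.6]
width: 0.0519
```

```bash
python3 - <<'E'
from h import *
plan([(.508,.320,.09,30.6,.45),(.508,.320,.016,30.6,.45)])
for n in ['scene','top']:
    f=grab(n); im=f['img']; c=im[60:220,270:450] if n=='scene' else im[130:310,30:230]
    cv2.imwrite('pics/%s6.png'%n,cv2.resize(c,None,fx=3,fy=3,interpolation=cv2.INTER_CUBIC))
E
```

```text
t 24.0 at [0.5087 0.3156 0.1785] yaw 30.2 w 0.0519 F [-1.1  1.1 -0.6] j [-0.63  0.73 -0.    1.71  0.    0.71 -0.11]
[0.44, 0.19, 8.85, -0.003, 0.002, -0.006, 0.45] rows>= 1.4
[0.45, 0.21, 16.25, -0.003, 0.002, -0.006, 0.45] rows>= 2.6
```

View pics/scene6.png

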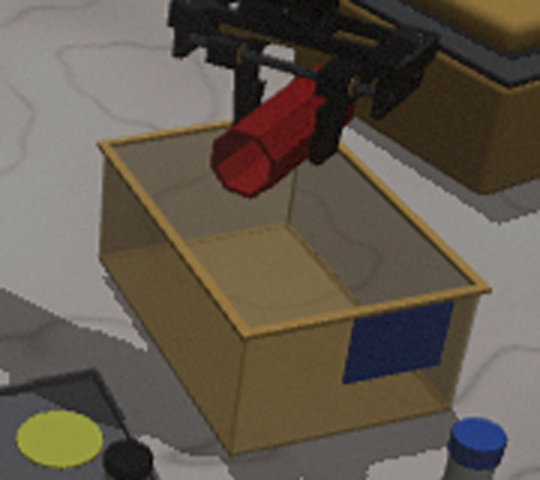

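View pics/top6.png

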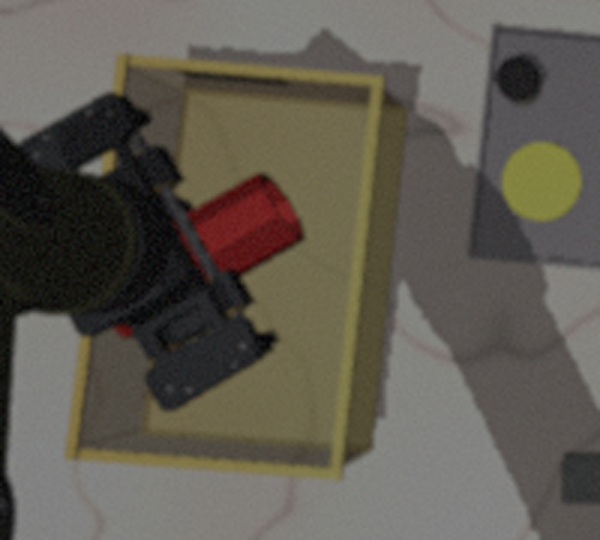

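Request:
play_rows([
  [[0.2,0,2,0,0,0,0.45],[0.2,0,5,0,0,0,0.45],[0.2,0,7,0,0,0,0.45],[0.2,0,8,0,0,0,0.45],[0.2,0,8,0,0,0,0.45]],
])

```text
time: 24.72
eef_pos: [0.5082, 0.3195, 0.0994]
eef_rot: [1.562, 2.726, -0.0]
contact_force: [-0.0, -0.4, -1.5]
width: 0.0516
```

```bash
python3 - <<'E'
from h import *
plan([(.508,.320,.09,30.6,.45),(.508,.320,.016,30.6,.45)])
E
```

```text
t 24.73 at [0.5082 0.3195 0.0994] yaw 30.4 w 0.0516 F [-0.  -0.4 -1.5] j [-0.63  0.84 -0.01  1.76  0.01  0.54 -0.12]
[0.05, 0.0, 0.94, -0.0, 0.0, -0.004, 0.45] rows>= 0.2
[0.05, 0.0, 8.34, -0.0, 0.0, -0.004, 0.45] rows>= 1.3
```

Request:
play_rows([
  [[0.05,0,1,0,0,0,0.45],[0.05,0,2,0,0,0,0.45],[0.05,0,3,0,0,0,0.45],[0.05,0,4,0,0,0,0.45],[0.05,0,4.5,0,0,0,0.45]],
])

```text
time: 25.35
eef_pos: [0.5073, 0.3201, 0.0533]
eef_rot: [-1.56, -2.726, 0.001]
contact_force: [-0.3, -0.7, -0.7]
width: 0.0519
```

Request:
play_rows([
  [[0,0,0.8,0,0,0,0.45],[0,0,1.6,0,0,0,0.45],[0,0,2.4,0,0,0,0.45],[0,0,3.2,0,0,0,0.45],[0,0,3.3,0,0,0,0.45]],
])

```text
time: 25.98
eef_pos: [0.5073, 0.3201, 0.0205]
eef_rot: [-1.56, -2.726, 0.002]
contact_force: [0.2, 0.6, -0.2]
width: 0.0516
```

```bash
python3 - <<'E'
from h import *
plan([(.508,.320,.015,30.6,.45)])
for n in ['scene','top']:
    f=grab(n); im=f['img']; c=im[60:220,270:450] if n=='scene' else im[130:310,30:230]
    cv2.imwrite('pics/%s7.png'%n,cv2.resize(c,None,fx=3,fy=3,interpolation=cv2.INTER_CUBIC))
E
```

```text
t 25.98 at [0.5073 0.3201 0.0205] yaw 30.4 w 0.0516 F [ 0.2  0.6 -0.2] j [-0.64  0.97 -0.01  1.77  0.01  0.4  -0.12]
[-0.05, 0.06, 0.55, -0.001, 0.0, -0.003, 0.45] rows>= 0.1
```

View pics/scene7.png

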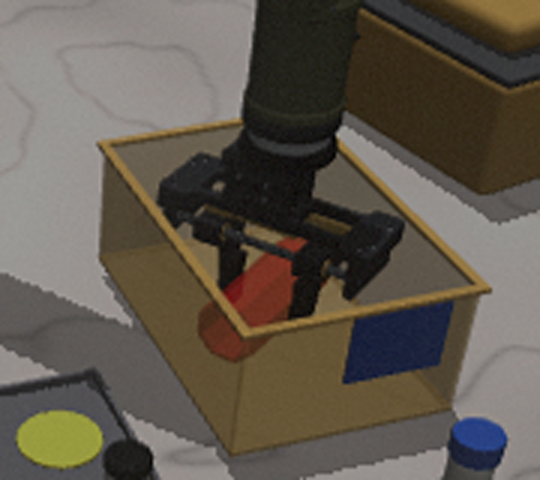

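View pics/top7.png

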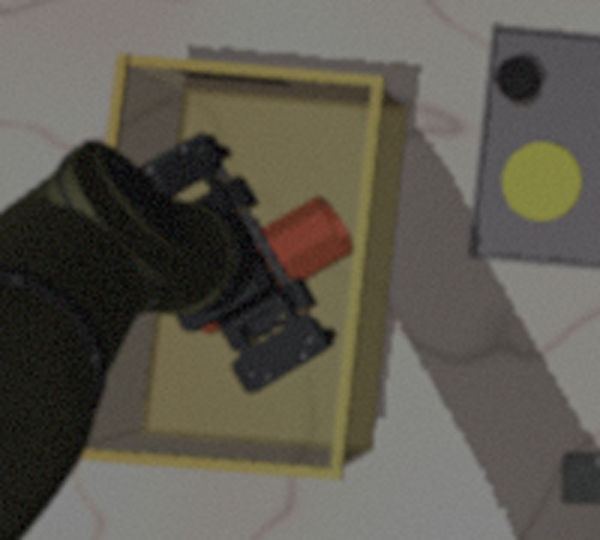

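Request:
play_rows([
  [[0,0,0.3,0,0,0,0.45],[0,0,0.5,0,0,0,0.45],[0,0,0.5,0,0,0,0.45],[0,0,0.5,0,0,0,0.75],[0,0,0.5,0,0,0,0.75]],
])

```text
time: 26.7
eef_pos: [0.5078, 0.3205, 0.0165]
eef_rot: [1.561, 2.726, 0.001]
contact_force: [-0.7, -0.0, 0.5]
width: 0.0659
```

Request:
play_rows([
  [[0,0,-1,0,0,0,0.8],[0,0,-4,0,0,0,0.8],[0,0,-8,0,0,0,0.6],[0,0,-12,0,0,0,0.3],[0,0,-15,0,0,0,0]],
])

```text
time: 27.32
eef_pos: [0.5081, 0.3206, 0.1689]
eef_rot: [1.56, 2.725, 0.004]
contact_force: [0.1, 0.3, -0.1]
width: 0.0427
```

```bash
cat >> h.py <<'E'
C=np.array([.508,.320]); CY=-5.4
def cw(u,v):
    a=np.radians(CY); return C+np.array([u*np.cos(a)-v*np.sin(a),u*np.sin(a)+v*np.cos(a)])/1000
def wc(p):
    a=np.radians(CY); d=(np.array(p[:2])-C)*1000; return np.array([d[0]*np.cos(a)+d[1]*np.sin(a),-d[0]*np.sin(a)+d[1]*np.cos(a)])
E
python3 - <<'E'
from h import *
a,b=cw(-36,-47),cw(-36,-47)
plan([(*a,.165,-5.4,0),(*a,.02,-5.4,0)])
f=grab('top'); im=f['img']; c=im[130:310,30:230]
cv2.imwrite('pics/top8.png',cv2.resize(c,None,fx=3,fy=3,interpolation=cv2.INTER_CUBIC))
print([(d['score'],wc(world(f,d['xyz'])),world(f,d['xyz'])) for d in boxes_of(f,'tunnel_mid')])
E
```

```text
t 27.32 at [0.5081 0.3206 0.1689] yaw 30.4 w 0.0427 F [ 0.1  0.3 -0.1] j [-0.64  0.74 -0.    1.72  0.01  0.68 -0.11]
[-1.75, -5.71, 0.37, 0.002, -0.001, 0.625, 0] rows>= 3.3
[-1.75, -5.75, 14.87, 0.002, -0.001, 0.625, 0] rows>= 3.3
[(0.86, array([ 13.2890577 , -18.05238037]), array([0.5195312 , 0.30077713, 0.04645957]))]
```

View pics/top8.png

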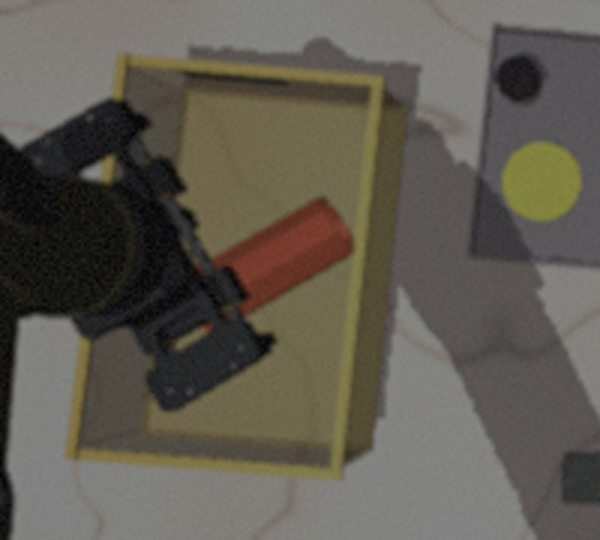

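Request:
play_rows([
  [[-0.5,-1.5,0.3,0,0,0.17,0],[-1,-3.2,0.3,0,0,0.34,0],[-1.5,-5,0.3,0,0,0.5,0],[-1.75,-5.7,0.3,0,0,0.625,0],[-1.75,-5.7,0.3,0,0,0.625,0]],
])

```text
time: 28.05
eef_pos: [0.4667, 0.2758, 0.163]
eef_rot: [2.322, 2.116, -0.002]
contact_force: [0.2, 0.3, 0.5]
width: 0.0007
```

```bash
python3 - <<'E'
from h import *
a=cw(-36,-47)
plan([(*a,.165,-5.4,0),(*a,.022,-5.4,0)]); print(wc(arm.read_state()['eef_pos']))
E
```

```text
t 28.05 at [0.4667 0.2758 0.163 ] yaw -5.3 w 0.0007 F [0.2 0.3 0.5] j [-0.72  0.7   0.16  1.9  -0.19  0.56 -0.52]
[0.09, 0.09, -0.2, -0.001, 0.001, 0.001, 0] rows>= 0.0
[0.11, 0.1, 14.1, -0.001, 0.001, 0.001, 0] rows>= 2.3
[-36.92980636 -47.88993908]
```

Request:
play_rows([
  [[0.1,0.1,2,0,0,0,0],[0.1,0.1,5,0,0,0,0],[0.1,0.1,8,0,0,0,0],[0.1,0.1,10,0,0,0,0],[0.1,0.1,10,0,0,0,0]],
])

```text
time: 28.68
eef_pos: [0.4677, 0.2772, 0.0618]
eef_rot: [-2.32, -2.116, 0.004]
contact_force: [-0.3, -0.2, 0.8]
width: 0.0
```

Request:
play_rows([
  [[0,0,1,0,0,0,0],[0,0,2,0,0,0,0],[0,0,3,0,0,0,0],[0,0,3.8,0,0,0,0],[0,0,3.8,0,0,0,0]],
])

```text
time: 29.3
eef_pos: [0.4681, 0.2771, 0.0246]
eef_rot: [-2.323, -2.115, 0.002]
contact_force: [0.0, 0.4, -0.1]
width: 0.001
```

```bash
python3 - <<'E'
from h import *
a=cw(0,-47)
plan([(*a,.022,-5.4,0)]); print(wc(arm.read_state()['eef_pos']))
for n in ['scene','top']:
    f=grab(n); im=f['img']; c=im[60:220,270:450] if n=='scene' else im[130:310,30:230]
    cv2.imwrite('pics/%s9.png'%n,cv2.resize(c,None,fx=3,fy=3,interpolation=cv2.INTER_CUBIC))
E
```

```text
t 29.3 at [0.4681 0.2771 0.0246] yaw -5.4 w 0.001 F [ 0.   0.4 -0.1] j [-0.66  0.93  0.08  1.95 -0.23  0.27 -0.49]
[-0.06, 3.57, 0.26, -0.001, 0.001, 0.0, 0] rows>= 0.6
[-35.68911595 -46.44900668]
```

View pics/scene9.png

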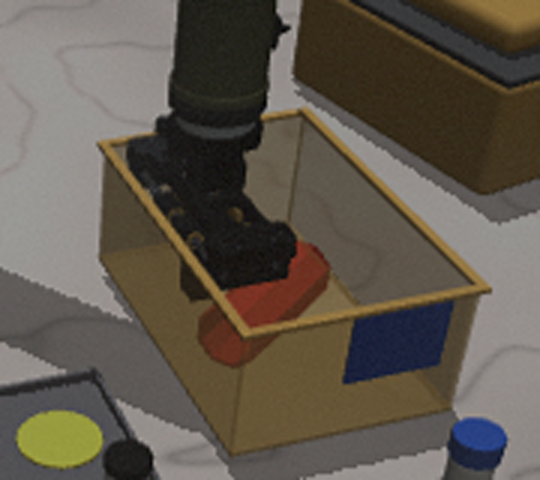

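View pics/top9.png

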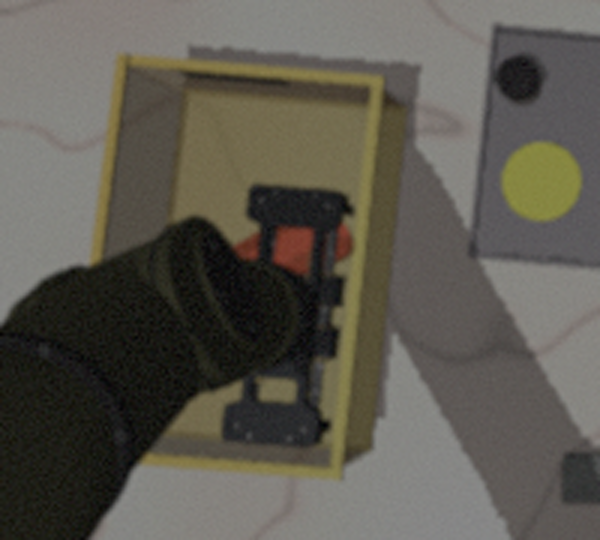

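Request:
play_rows([
  [[0,0.8,0,0,0,0,0],[0,1.6,0,0,0,0,0],[0,2.4,0,0,0,0,0],[0,3.1,0,0,0,0,0],[0,3.8,0,0,0,0,0]],
])

```text
time: 30.02
eef_pos: [0.5068, 0.2736, 0.0252]
eef_rot: [-2.323, -2.114, 0.0]
contact_force: [-0.5, -0.3, -0.9]
width: 0.0009
```

```bash
python3 - <<'E'
from h import *
print(wc(arm.read_state()['eef_pos']))
for n in ['scene','top']:
    f=grab(n); im=f['img']; c=im[60:220,270:450] if n=='scene' else im[130:310,30:230]
    cv2.imwrite('pics/%s10.png'%n,cv2.resize(c,None,fx=3,fy=3,interpolation=cv2.INTER_CUBIC))
E
```

```text
[  3.14652854 -46.28495361]
```

View pics/scene10.png

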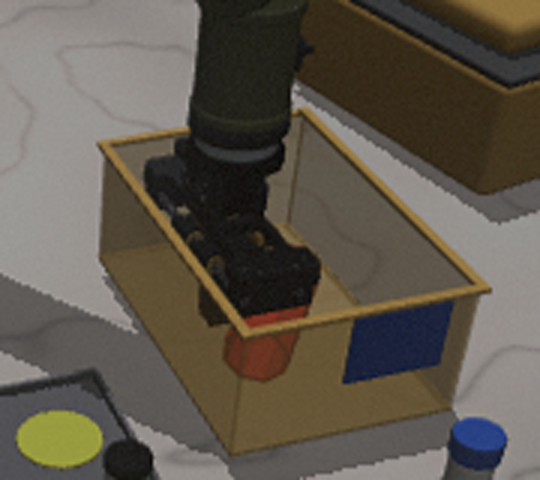

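View pics/top10.png

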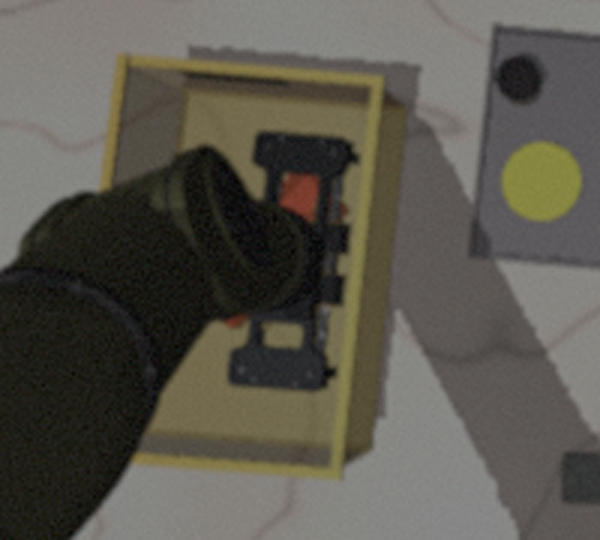

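Request:
play_rows([
  [[0,-0.5,-1,0,0,0,0],[0,-0.5,-4,0,0,0,0],[0,-0.5,-9,0,0,0,0],[0,-0.5,-14,0,0,0,0],[-1.5,-0.5,-14,0,0,0,0]],
])

```text
time: 30.75
eef_pos: [0.5016, 0.2617, 0.1694]
eef_rot: [2.32, 2.117, 0.014]
contact_force: [0.2, -0.1, -0.4]
width: -0.0001
```

Request:
play_rows([
  [[-3,0.5,0,0,0,0,0],[-6,1.5,0,0,0,0,0],[-8,3,0,0,0,0,0],[-8,3.5,0,0,0,0,0],[-8,3.5,0,0,0,0,0]],
])

```text
time: 31.38
eef_pos: [0.5267, 0.1773, 0.1648]
eef_rot: [-2.322, -2.115, 0.0]
contact_force: [0.4, 0.1, 0.6]
width: 0.0006
```

```bash
python3 - <<'E'
from h import *
plan([]);print(wc(arm.read_state()['eef_pos']))
for n in ['scene','top']:
    f=grab(n); im=f['img']; c=im[60:220,270:450] if n=='scene' else im[130:310,30:230]
    cv2.imwrite('pics/%s11.png'%n,cv2.resize(c,None,fx=3,fy=3,interpolation=cv2.INTER_CUBIC))
E
```

```text
t 31.38 at [0.5267 0.1773 0.1648] yaw -5.3 w 0.0006 F [0.4 0.1 0.6] j [-0.49  0.71  0.13  1.86 -0.16  0.59 -0.35]
[  32.02477733 -140.26402813]
```

View pics/scene11.png

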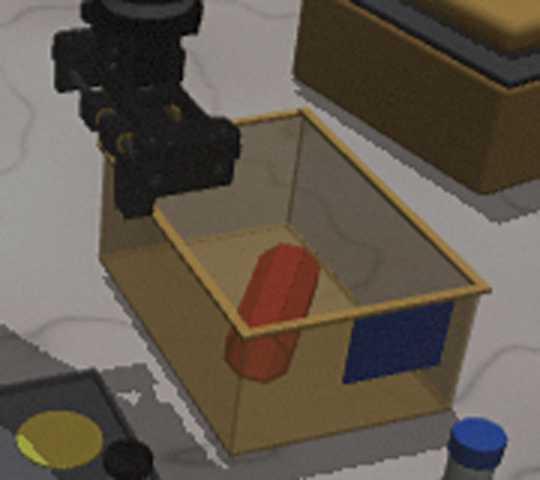

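View pics/top11.png

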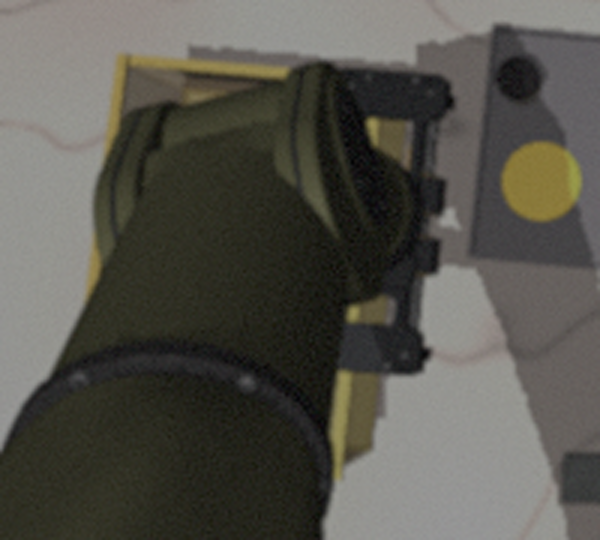

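```bash
cat >> h.py <<'E'
from scipy.optimize import minimize
def tunpts(x,y,th,z0=.004):
    a=np.radians(th);d=np.array([np.cos(a),np.sin(a),0]);n=np.array([-d[1],d[0],0])
    r=.026/np.cos(np.pi/8); P=[]
    for s in (-.065,.065):
        for k in range(8):
            q=np.pi/8+k*np.pi/4; P.append(np.array([x,y,z0+.026])+s*d+r*np.cos(q)*n+r*np.sin(q)*np.array([0,0,1.]))
    return P
def redmask(f,win):
    hsv=cv2.cvtColor(f['img'],cv2.COLOR_BGR2HSV); h=hsv[...,0].astype(int); v=np.zeros(h.shape,bool); r0,r1,c0,c1=win; v[r0:r1,c0:c1]=1
    m=(v&((h<9)|(h>172))&(hsv[...,1]>120)).astype(np.uint8)
    k,l,st,ce=cv2.connectedComponentsWithStats(m); i=1+np.argmax(st[1:,4]); return (l==i).astype(np.uint8)
def fit(f,win,x0,z0=.004,save=None):
    m=redmask(f,win); S=4; M=cv2.resize(m,None,fx=S,fy=S,interpolation=cv2.INTER_NEAREST)
    def ren(p):
        q=np.array([(proj(f,t)+.5)*S-.5 for t in tunpts(p[0]/1000,p[1]/1000,p[2],z0)],np.float32); o=np.zeros_like(M); cv2.fillConvexPoly(o,cv2.convexHull(q).astype(np.int32),1); return o
    cost=lambda p:float((ren(p)!=M).sum())/S/S
    b=None
    for dt in (-15,0,15):
        r=minimize(cost,[x0[0]*1000,x0[1]*1000,x0[2]+dt],method='Nelder-Mead',options=dict(initial_simplex=[[x0[0]*1000,x0[1]*1000,x0[2]+dt],[x0[0]*1000+15,x0[1]*1000,x0[2]+dt],[x0[0]*1000,x0[1]*1000+15,x0[2]+dt],[x0[0]*1000,x0[1]*1000,x0[2]+dt+12]],xatol=.1,fatol=.1))
        if b is None or r.fun<b.fun: b=r
    p=b.x; print('fit xy',np.round(p[:2],1),'axis',round(p[2],1),'cost',b.fun,'area',m.sum(),'| cage uv',np.round(wc(p[:2]/1000),1),'T',round(p[2]-CY,1))
    if save:
        im=f['img'].copy(); cs,_=cv2.findContours(ren(p),0,1); im=cv2.resize(im,None,fx=S,fy=S); cv2.drawContours(im,cs,-1,(255,255,0),1); r0,r1,c0,c1=[S*w for w in win]; cv2.imwrite('pics/'+save+'.png',im[r0:r1,c0:c1])
    return p
WS=(100,220,300,430); WT=(130,310,40,180)
E
python3 - <<'E'
from h import *
fit(grab('scene'),WS,(.508,.32,-35),save='fit1')
E
```

```text
fit xy [475.4 360.9] axis -40.2 cost 383.0 area 516 | cage uv [-36.3  37.6] T -34.8
```

View pics/fit1.png

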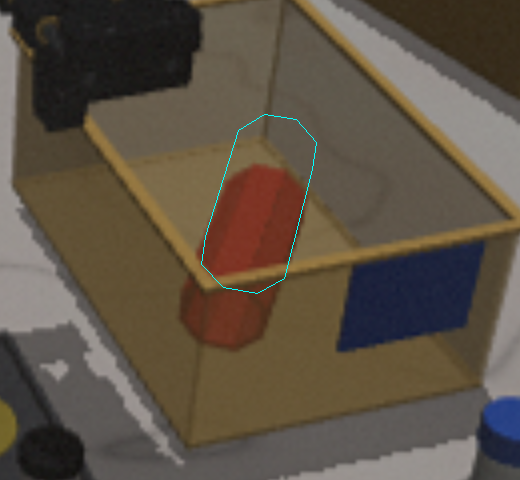

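```bash
sed -i 's/    k,l,st,ce=cv2.connectedComponentsWithStats(m); i=1+np.argmax(st\[1:,4\]); return/    m=cv2.morphologyEx(m,cv2.MORPH_OPEN,np.ones((2,2),np.uint8)); m=cv2.morphologyEx(m,cv2.MORPH_CLOSE,np.ones((9,9),np.uint8)); k,l,st,ce=cv2.connectedComponentsWithStats(m); i=1+np.argmax(st[1:,4]); return/' h.py
python3 - <<'E'
from h import *
fit(grab('scene'),WS,(.508,.32,-35),save='fit2')
E
```

```text
fit xy [523.4 324.5] axis -40.3 cost 303.0 area 671 | cage uv [14.9  5.9] T -34.9
```

View pics/fit2.png

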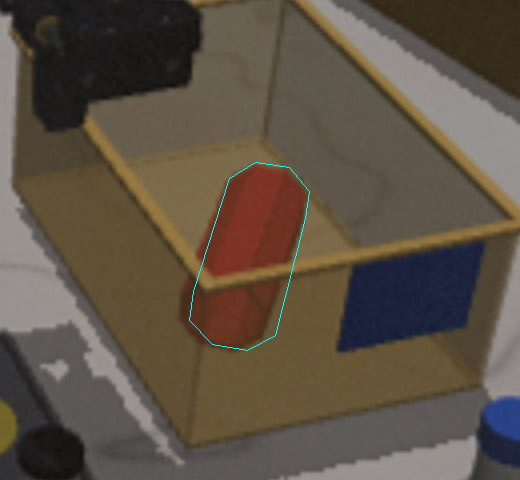

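```bash
python3 - <<'E'
from h import *
f=grab('scene'); hsv=cv2.cvtColor(f['img'],cv2.COLOR_BGR2HSV)
for r,c in [(172,352),(178,358),(160,355),(150,360),(182,350),(165,340),(190,370),(140,390)]: print((r,c),hsv[r,c],f['img'][r,c])
E
```

```text
(172, 352) [ 19 143  89] [39 71 89]
(178, 358) [  7 177 105] [ 32  50 105]
(160, 355) [  6 174 113] [ 36  51 113]
(150, 360) [  6 185 123] [ 34  51 123]
(182, 350) [  9 157  83] [32 48 83]
(165, 340) [ 18 121  97] [51 79 97]
(190, 370) [ 19 118 106] [ 57  88 106]
(140, 390) [17 50 91] [73 83 91]
```

```bash
sed -i 's/((h<9)|(h>172))&(hsv\[...,1\]>120)/((h<13)|(h>172))\&(hsv[...,1]>110)/' h.py
python3 - <<'E'
from h import *
fit(grab('scene'),WS,(.508,.32,-35),save='fit3')
a=cw(40,47); plan([(*a,.165,-5.4,0)])
E
```

```text
fit xy [526.5 320.6] axis -42.8 cost 54.1875 area 942 | cage uv [18.4  2.4] T -37.4
t 31.68 at [0.5267 0.1772 0.1651] yaw -5.3 w 0.0005 F [ 1.   0.2 -0.1] j [-0.49  0.71  0.13  1.86 -0.16  0.59 -0.35]
[18.74, 0.82, 0.02, -0.0, -0.0, 0.002, 0] rows>= 3.0
```

View pics/fit3.png

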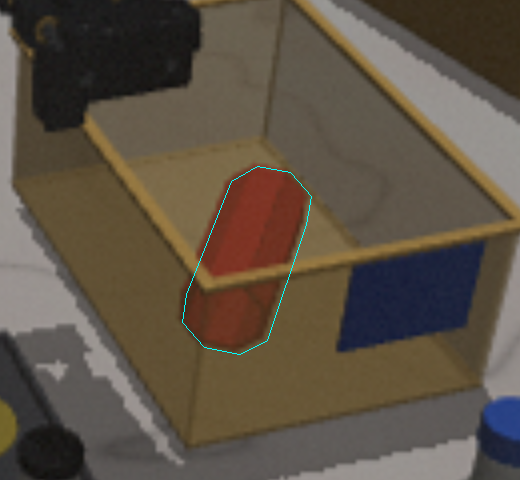

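Request:
play_rows([
  [[5,0.2,0,0,0,0,0],[10,0.5,0,0,0,0,0],[15,0.8,0,0,0,0,0],[18.5,1,0,0,0,0,0],[18.7,1.2,0,0,0,0,0]],
])

```text
time: 32.3
eef_pos: [0.5553, 0.3659, 0.1647]
eef_rot: [-2.315, -2.12, -0.002]
contact_force: [-0.3, -0.5, 0.0]
width: 0.0006
```

```bash
python3 - <<'E'
from h import *
a=cw(43,47); plan([(*a,.165,-5.4,0),(*a,.022,-5.4,0)]);print(wc(arm.read_state()['eef_pos']))
E
```

```text
t 32.3 at [0.5553 0.3659 0.1647] yaw -5.1 w 0.0006 F [-0.3 -0.5  0. ] j [-0.74  0.83  0.18  1.51 -0.19  0.81 -0.58]
[-0.31, 0.02, -0.03, -0.001, -0.003, 0.006, 0] rows>= 0.1
[-0.35, 0.03, 14.27, -0.001, -0.003, 0.006, 0] rows>= 2.3
[42.7738253  50.13854486]
```

Request:
play_rows([
  [[-0.1,0,0,0,0,0,0],[-0.1,0,2,0,0,0,0],[-0.1,0,4.5,0,0,0,0],[-0.1,0,7,0,0,0,0],[-0.1,0,8,0,0,0,0]],
])

```text
time: 32.92
eef_pos: [0.5562, 0.3577, 0.084]
eef_rot: [2.325, 2.112, -0.005]
contact_force: [-0.1, -0.3, -0.8]
width: 0.0006
```

```bash
python3 - <<'E'
from h import *
a=cw(43,47); plan([(*a,.022,-5.4,0)]);print(wc(arm.read_state()['eef_pos']))
E
```

```text
t 32.92 at [0.5562 0.3577 0.084 ] yaw -5.5 w 0.0006 F [-0.1 -0.3 -0.8] j [-0.72  0.94  0.16  1.56 -0.21  0.66 -0.56]
[0.51, -0.13, 6.2, -0.002, 0.003, -0.002, 0] rows>= 1.0
[44.40785895 42.08961062]
```

Request:
play_rows([
  [[0.2,0,0,0,0,0,0],[0.2,0,0,0,0,0,0],[0.2,0,0,0,0,0,0],[0.2,0,0.5,0,0,0,0],[0.2,0,0.5,0,0,0,0]],
])

```text
time: 33.55
eef_pos: [0.5565, 0.3623, 0.0799]
eef_rot: [-2.323, -2.115, 0.001]
contact_force: [-0.0, -0.4, -0.1]
width: 0.0004
```

```bash
python3 - <<'E'
from h import *
a=cw(43,47); plan([(*a,.022,-5.4,0)]);print(wc(arm.read_state()['eef_pos']))
E
```

```text
t 33.55 at [0.5565 0.3623 0.0799] yaw -5.4 w 0.0004 F [-0.  -0.4 -0.1] j [-0.73  0.95  0.16  1.56 -0.21  0.65 -0.56]
[0.04, -0.13, 5.79, -0.001, 0.0, 0.0, 0] rows>= 0.9
[44.31408822 46.62785195]
```

Request:
play_rows([
  [[0,0,1.5,0,0,0,0],[0,0,3,0,0,0,0],[0,0,4.5,0,0,0,0],[0,0,5.7,0,0,0,0],[0,0,5.7,0,0,0,0]],
])

```text
time: 34.17
eef_pos: [0.5561, 0.3618, 0.0218]
eef_rot: [-2.323, -2.114, 0.004]
contact_force: [-0.0, -0.6, -0.0]
width: 0.0008
```

Request:
play_rows([
  [[0,-1,0,0,0,0,0],[0,-2,0,0,0,0,0],[0,-2.9,0,0,0,0,0],[0,-3.7,0,0,0,0,0],[0,-4.5,0,0,0,0,0]],
])

```text
time: 34.8
eef_pos: [0.5116, 0.3668, 0.0235]
eef_rot: [-2.323, -2.115, -0.001]
contact_force: [1.3, 0.0, -0.1]
width: 0.0004
```

Request:
play_rows([
  [[0,0.5,-1,0,0,0,0],[0,0.5,-4,0,0,0,0],[0,0.5,-9,0,0,0,0],[0,0.5,-13,0,0,0,0],[0,0.5,-14,0,0,0,0]],
])

```text
time: 35.42
eef_pos: [0.5194, 0.3667, 0.1669]
eef_rot: [2.323, 2.113, 0.01]
contact_force: [0.5, 0.1, -0.3]
width: 0.0006
```

```bash
python3 - <<'E'
from h import *
plan([]);print(wc(arm.read_state()['eef_pos']))
fit(grab('scene'),WS,(.508,.32,-20),save='fit4')
E
```

```text
t 35.42 at [0.5194 0.3667 0.1669] yaw -5.4 w 0.0006 F [ 0.5  0.1 -0.3] j [-0.79  0.79  0.19  1.62 -0.2   0.74 -0.6 ]
[ 6.94779672 47.52502507]
fit xy [516.8 319.6] axis -29.4 cost 53.0625 area 925 | cage uv [8.8 0.4] T -24.0
```

View pics/fit4.png

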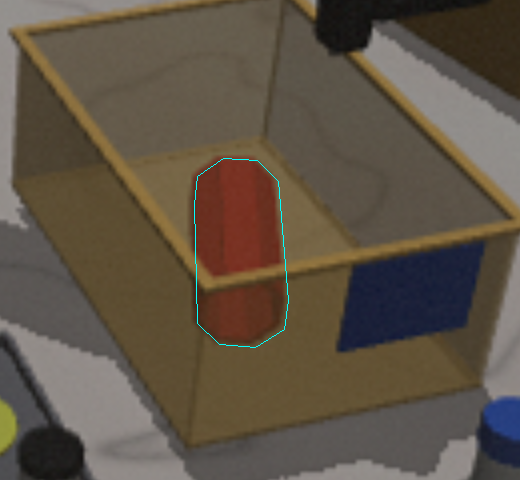

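```bash
python3 - <<'E'
from h import *
a=cw(22,48); plan([(*a,.165,-5.4,0),(*a,.022,-5.4,0)])
E
```

```text
t 35.48 at [0.5189 0.3666 0.1665] yaw -5.4 w 0.0006 F [ 0.6 -1.2 -0.3] j [-0.79  0.79  0.19  1.62 -0.2   0.74 -0.6 ]
[0.06, 1.55, 0.15, 0.004, -0.003, -0.001, 0] rows>= 0.2
[0.01, 1.49, 14.45, 0.004, -0.003, -0.001, 0] rows>= 2.3
```

Request:
play_rows([
  [[0,1,0,0,0,0,0],[0,1.6,2,0,0,0,0],[0,1.6,5,0,0,0,0],[0,1.6,8,0,0,0,0],[0,1.6,9,0,0,0,0]],
])

```text
time: 36.1
eef_pos: [0.531, 0.3629, 0.0689]
eef_rot: [-2.323, -2.114, 0.011]
contact_force: [0.2, 0.1, 0.7]
width: 0.0004
```

Request:
play_rows([
  [[0,0,0,0,0,0,0],[0,0,1.5,0,0,0,0],[0,0,3.5,0,0,0,0],[0,0,5.2,0,0,0,0],[0,0,5.4,0,0,0,0]],
])

```text
time: 36.72
eef_pos: [0.5318, 0.364, 0.0173]
eef_rot: [-2.323, -2.114, 0.005]
contact_force: [-0.5, -0.1, 0.6]
width: 0.0002
```

```bash
python3 - <<'E'
from h import *
plan([(*cw(-25,47),.022,-5.4,0)]);print(wc(arm.read_state()['eef_pos']))
E
```

```text
t 36.73 at [0.5318 0.364  0.0173] yaw -5.4 w 0.0002 F [-0.5 -0.1  0.6] j [-0.74  1.02  0.13  1.63 -0.23  0.51 -0.56]
[0.1, -4.46, -0.46, -0.002, 0.002, 0.0, 0] rows>= 0.7
[19.55849479 46.01263736]
```

Request:
play_rows([
  [[0.1,-1,-0.4,0,0,0,0],[0.1,-2,-0.4,0,0,0,0],[0.1,-2.9,-0.4,0,0,0,0],[0.1,-3.7,-0.4,0,0,0,0],[0.1,-4.5,-0.4,0,0,0,0]],
])

```text
time: 37.35
eef_pos: [0.4878, 0.3701, 0.0235]
eef_rot: [2.323, 2.115, 0.001]
contact_force: [-0.4, 0.2, 0.4]
width: 0.0006
```

```bash
python3 - <<'E'
from h import *
plan([]);print(wc(arm.read_state()['eef_pos']))
fit(grab('scene'),WS,(.508,.32,-15),save='fit5')
E
```

```text
t 37.35 at [0.4878 0.3701 0.0235] yaw -5.4 w 0.0006 F [-0.4  0.2  0.4] j [-0.79  0.98  0.13  1.74 -0.25  0.43 -0.59]
[-24.80321642  47.93832675]
fit xy [513.1 319. ] axis -24.5 cost 83.625 area 924 | cage uv [ 5.2 -0.6] T -19.1
```

View pics/fit5.png

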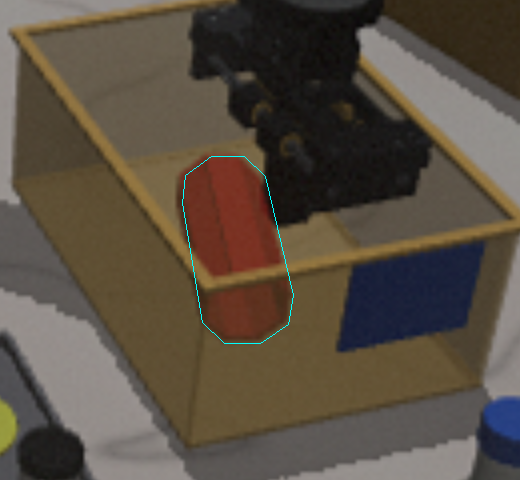

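Request:
play_rows([
  [[-0.2,-0.6,0,0,0,0,0],[-0.4,-1.2,0,0,0,0,0],[-0.5,-1.2,0,0,0,0,0],[-0.7,-1.2,0,0,0,0,0],[-0.7,-1.2,0,0,0,0,0]],
])

```text
time: 38.02
eef_pos: [0.4759, 0.3637, 0.0232]
eef_rot: [2.324, 2.114, 0.0]
contact_force: [0.1, 0.4, 0.1]
width: 0.0003
```

Request:
play_rows([
  [[0.6,0,-1,0,0,0,0],[0.6,0,-4,0,0,0,0],[0.6,0,-9,0,0,0,0],[0.6,0,-13,0,0,0,0],[0.6,0,-14,0,0,0,0]],
])

```text
time: 38.65
eef_pos: [0.4778, 0.3714, 0.1667]
eef_rot: [2.323, 2.115, 0.01]
contact_force: [0.3, 0.1, 0.6]
width: 0.0003
```

```bash
python3 - <<'E'
from h import *
plan([(*cw(40,-48),.165,-5.4,0)]);print(wc(arm.read_state()['eef_pos']))
fit(grab('scene'),WS,(.508,.32,-15),save='fit6')
E
```

```text
t 38.65 at [0.4778 0.3714 0.1667] yaw -5.4 w 0.0003 F [0.3 0.1 0.6] j [-0.85  0.76  0.2   1.71 -0.22  0.68 -0.63]
[-9.63, 7.49, 0.16, 0.004, -0.004, 0.0, 0] rows>= 2.0
[-34.92597067  48.28515316]
fit xy [511.3 316.4] axis -17.0 cost 119.9375 area 916 | cage uv [ 3.7 -3.2] T -11.6
```

View pics/fit6.png

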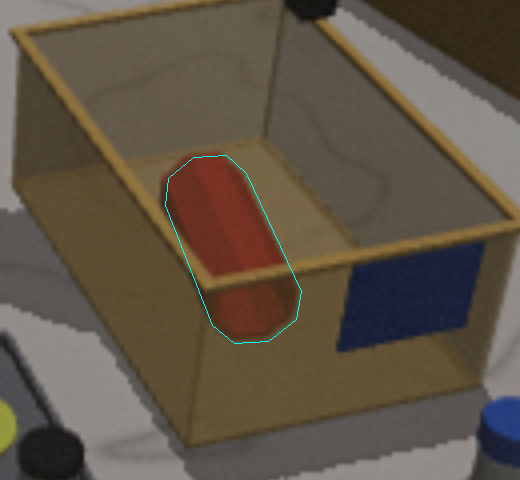

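Request:
play_rows([
  [[-3,2,0,0,0,0,0],[-6.5,4.5,0,0,0,0,0],[-9.5,7,0,0,0,0,0],[-9.8,7.3,0,0,0,0,0],[-9.8,7.3,0,0,0,0,0]],
])

```text
time: 39.33
eef_pos: [0.5388, 0.2661, 0.1623]
eef_rot: [-2.322, -2.114, 0.002]
contact_force: [-0.3, 0.7, 0.7]
width: 0.0004
```

```bash
python3 - <<'E'
from h import *
plan([(*cw(38,-50),.165,-5.4,0)]);print(wc(arm.read_state()['eef_pos']))
f=grab('top'); fit(f,WT,(.51,.317,-14),save='fit6t')
E
```

```text
t 39.33 at [0.5388 0.2661 0.1623] yaw -5.4 w 0.0004 F [-0.3  0.7  0.7] j [-0.63  0.76  0.17  1.72 -0.19  0.68 -0.45]
[0.08, 0.22, -0.27, -0.002, 0.0, 0.0, 0] rows>= 0.1
[ 35.76368174 -50.75873637]
fit xy [520.2 304.1] axis -20.8 cost 802.6875 area 503 | cage uv [ 13.6 -14.7] T -15.4
```

View pics/fit6t.png

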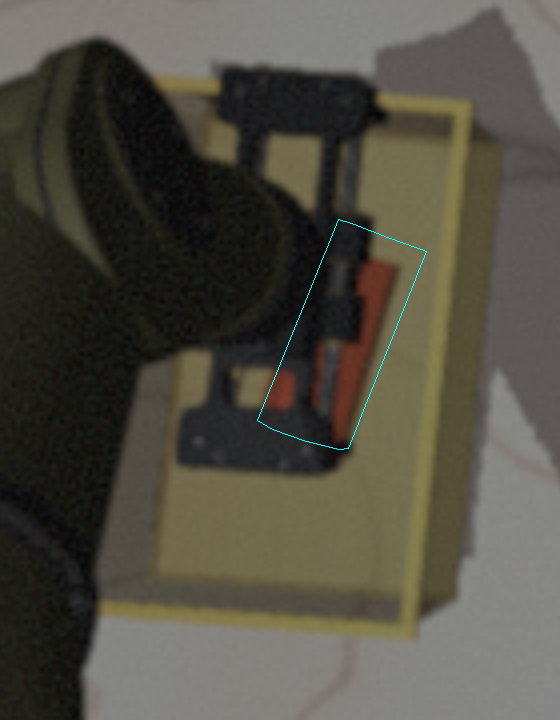

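```bash
python3 - <<'E'
from h import *
f=grab('top')
for x,y in [(399,266),(349,447)]:
    print([np.round(wc(ray(f,((x+.5)/4-.5+40,(y+.5)/4-.5+130),z)),1) for z in (.019,.041)])
E
```

```text
[array([ 59.1, -40.8]), array([ 57.7, -46.8])]
[array([-54.8, -22.4]), array([-53.7, -28.8])]
```

```bash
python3 - <<'E'
from h import *
plan([(*cw(20,-50.5),.165,-5.4,0)]);print(wc(arm.read_state()['eef_pos']))
E
```

```text
t 39.42 at [0.5383 0.2674 0.1626] yaw -5.2 w 0.0006 F [ 0.2  0.8 -0.6] j [-0.63  0.76  0.17  1.72 -0.19  0.68 -0.45]
[-0.1, -1.51, -0.24, -0.002, -0.001, 0.003, 0] rows>= 0.2
[ 35.10726883 -49.47865294]
```

Request:
play_rows([
  [[-0.1,-0.8,0,0,0,0,0],[-0.1,-1.5,0,0,0,0,0],[-0.1,-1.5,2,0,0,0,0],[-0.1,-1.5,5,0,0,0,0],[-0.1,-1.5,7,0,0,0,0]],
])

```text
time: 40.05
eef_pos: [0.5234, 0.2664, 0.0923]
eef_rot: [-2.322, -2.115, 0.002]
contact_force: [-0.3, 0.6, 0.5]
width: 0.0002
```

Request:
play_rows([
  [[0,0,0,0,0,0,0],[0,0,0,0,0,0,0],[0,0,0,0,0,0,0],[0,0,0,0,0,0,0],[0,0,0.5,0,0,0,0]],
])

```text
time: 40.67
eef_pos: [0.5251, 0.2662, 0.0887]
eef_rot: [2.323, 2.114, 0.002]
contact_force: [0.5, -0.1, 0.2]
width: 0.0004
```

```bash
python3 - <<'E'
from h import *
plan([(*cw(20,-50.5),.022,-5.4,0)]);print(wc(arm.read_state()['eef_pos']))
E
```

```text
t 40.67 at [0.5251 0.2662 0.0887] yaw -5.4 w 0.0004 F [ 0.5 -0.1  0.2] j [-0.62  0.86  0.13  1.8  -0.21  0.49 -0.44]
[0.14, -0.22, 6.67, 0.001, -0.001, 0.0, 0] rows>= 1.1
[ 22.12501997 -51.94232642]
```

Request:
play_rows([
  [[0.1,-0.2,1.5,0,0,0,0],[0.1,-0.2,3,0,0,0,0],[0.1,-0.2,4.5,0,0,0,0],[0.1,-0.2,6,0,0,0,0],[0.1,-0.2,6.5,0,0,0,0]],
])

```text
time: 41.3
eef_pos: [0.5221, 0.2668, 0.0218]
eef_rot: [-2.323, -2.114, 0.003]
contact_force: [-0.6, 0.1, -0.3]
width: 0.001
```

Request:
play_rows([
  [[0.4,0,0,0,0,0,0],[0.8,0,0,0,0,0,0],[1.1,0,0,0,0,0,0],[1.4,0,0,0,0,0,0],[1.6,0,0,0,0,0,0]],
])

```text
time: 41.92
eef_pos: [0.5244, 0.2834, 0.0234]
eef_rot: [2.323, 2.115, 0.001]
contact_force: [-0.1, -0.2, 0.1]
width: 0.0004
```

```bash
python3 - <<'E'
from h import *
plan([(*cw(15,-35),.022,-5.4,0)]);print(wc(arm.read_state()['eef_pos']))
f=grab('top');fit(grab('scene'),WS,(.51,.318,-10),save='fit7')
c=f['img'][130:310,40:180]; cv2.imwrite('pics/top12.png',cv2.resize(c,None,fx=4,fy=4,interpolation=cv2.INTER_CUBIC)[:600])
E
```

```text
t 41.92 at [0.5244 0.2834 0.0234] yaw -5.4 w 0.0004 F [-0.1 -0.2  0.1] j [-0.63  0.97  0.11  1.79 -0.23  0.39 -0.45]
[-0.01, -0.48, 0.14, 0.0, -0.0, 0.0, 0] rows>= 0.1
[ 19.75538544 -34.89770709]
fit xy [522.1 351.3] axis -37.4 cost 750.0625 area 188 | cage uv [11.1 32.5] T -32.0
```

View pics/fit7.png

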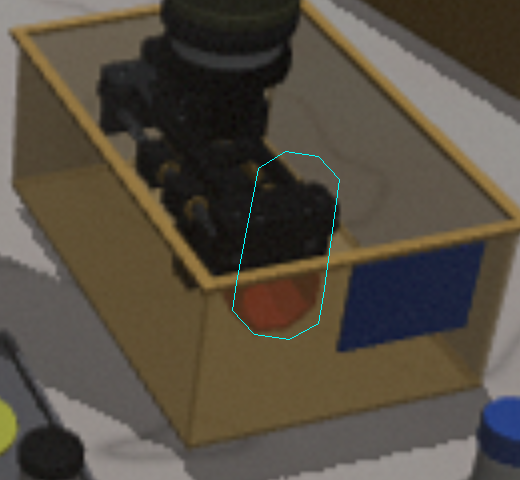

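View pics/top12.png

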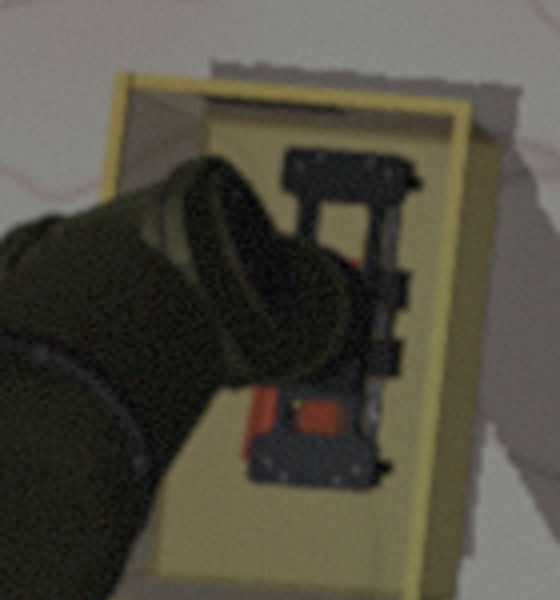

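Request:
play_rows([
  [[-0.5,0,-0.5,0,0,0,0],[-0.7,0,-4,0,0,0,0],[-0.7,0,-9,0,0,0,0],[-0.7,0,-13.5,0,0,0,0],[-3,0,-14.5,0,0,0,0]],
])

```text
time: 42.65
eef_pos: [0.5229, 0.2551, 0.1714]
eef_rot: [2.32, 2.117, 0.011]
contact_force: [0.7, -0.0, -0.5]
width: 0.0001
```

Request:
play_rows([
  [[-5,0,0,0,0,0,0],[-11,0,0,0,0,0,0],[-17,0,0,0,0,0,0],[-21,0,0,0,0,0,0],[-21,0,0,0,0,0,0]],
])

```text
time: 43.28
eef_pos: [0.4998, 0.0385, 0.1678]
eef_rot: [2.332, 2.105, -0.006]
contact_force: [-1.1, -0.3, -0.5]
width: 0.0004
```

```bash
python3 - <<'E'
from h import *
plan([]);print(wc(arm.read_state()['eef_pos']))
f=grab('top');fit(grab('scene'),WS,(.51,.318,-5),save='fit8');fit(f,WT,(.51,.318,-5),save='fit8t')
E
```

```text
t 43.27 at [0.4998 0.0385 0.1678] yaw -5.9 w 0.0004 F [-1.1 -0.3 -0.5] j [-0.24  0.65  0.11  2.01 -0.14  0.49 -0.13]
[  18.37065931 -281.02339509]
fit xy [508.2 325.5] axis -10.3 cost 103.5625 area 955 | cage uv [-0.3  5.5] T -4.9
fit xy [502.4 322.5] axis -10.3 cost 119.8125 area 1214 | cage uv [-5.8  2. ] T -4.9
```

View pics/fit8.png

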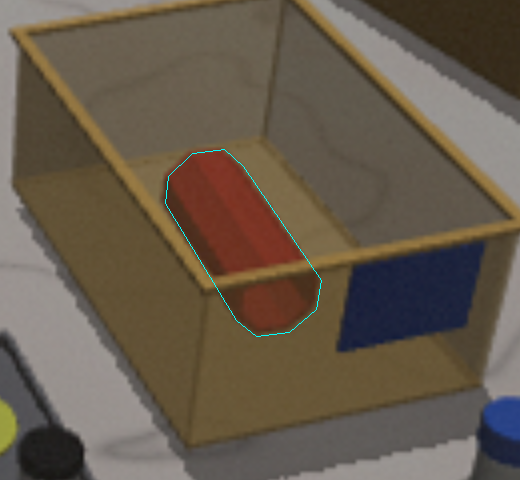

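View pics/fit8t.png

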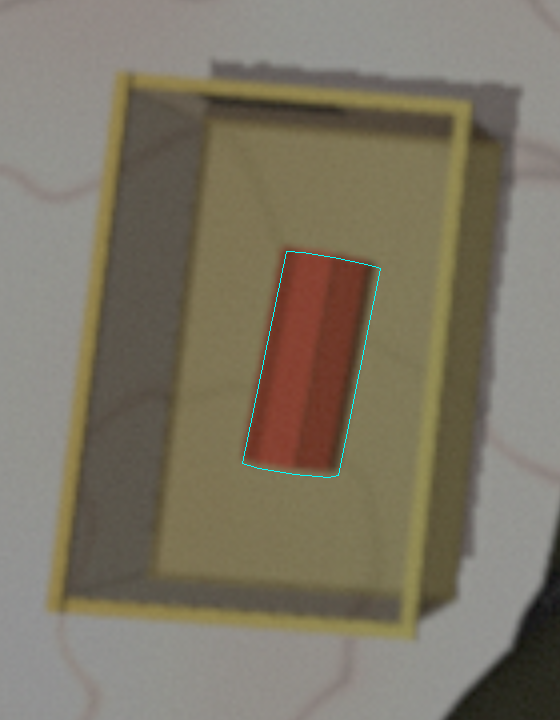

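Tunnel centred to about 5 mm, with yaw off by about −5°. One more nudge on the near-left end will square it.

```bash
python3 - <<'E'
from h import *
plan([(*cw(-15,-100),.17,-5.4,0),(*cw(-30,48),.17,-5.4,0)])
E
```

```text
t 43.38 at [0.5009 0.0436 0.1678] yaw -5.5 w 0.0003 F [1.  0.4 0.5] j [-0.24  0.65  0.11  2.01 -0.14  0.49 -0.13]
[17.58, -3.41, -0.21, -0.001, -0.0, -0.001, 0] rows>= 2.9
[32.38, -4.93, -0.21, -0.001, -0.0, -0.001, 0] rows>= 5.2
```

Request:
play_rows([
  [[5,-0.8,0,0,0,0,0],[10.5,-1.6,0,0,0,0,0],[16,-2.4,0,0,0,0,0],[21.5,-3.3,0,0,0,0,0],[27,-4.1,0,0,0,0,0]],
])

```text
time: 44.0
eef_pos: [0.4846, 0.3204, 0.1678]
eef_rot: [-2.319, -2.118, 0.001]
contact_force: [1.0, 0.3, 0.4]
width: 0.0004
```

Request:
play_rows([
  [[4,-0.6,0,0,0,0,0],[5.4,-0.8,0,0,0,0,0],[5.4,-0.8,1,0,0,0,0],[5.4,-0.8,3,0,0,0,0],[5.4,-0.8,3,0,0,0,0]],
])

```text
time: 44.62
eef_pos: [0.4828, 0.3678, 0.1366]
eef_rot: [2.326, 2.111, -0.008]
contact_force: [-0.2, -0.0, 0.9]
width: 0.0001
```

```bash
python3 - <<'E'
from h import *
plan([(*cw(-30,48),.09,-5.4,0)]);print(wc(arm.read_state()['eef_pos']))
E
```

```text
t 44.62 at [0.4828 0.3678 0.1366] yaw -5.6 w 0.0001 F [-0.2 -0.   0.9] j [-0.84  0.81  0.2   1.72 -0.24  0.64 -0.61]
[0.3, -0.03, 4.66, -0.003, 0.004, -0.003, 0] rows>= 0.7
[-29.5947353   45.17627598]
```

Request:
play_rows([
  [[0,0,0,0,0,0,0],[0,0,2,0,0,0,0],[0,0,4,0,0,0,0],[0,0,5,0,0,0,0],[0,0,5,0,0,0,0]],
])

```text
time: 45.25
eef_pos: [0.4834, 0.3709, 0.0882]
eef_rot: [2.324, 2.114, -0.001]
contact_force: [0.4, 0.7, -0.0]
width: 0.0002
```

```bash
python3 - <<'E'
from h import *
plan([(*cw(-30,48),.022,-5.4,0)]);print(wc(arm.read_state()['eef_pos']))
E
```

```text
t 45.25 at [0.4834 0.3709 0.0882] yaw -5.4 w 0.0002 F [ 0.4  0.7 -0. ] j [-0.82  0.88  0.17  1.74 -0.25  0.55 -0.59]
[-0.03, -0.07, 6.62, -0.0, 0.0, -0.0, 0] rows>= 1.1
[-29.24932594  48.35800549]
```

Request:
play_rows([
  [[0,0,2,0,0,0,0],[0,0,4,0,0,0,0],[0,0,6,0,0,0,0],[0,0,6.5,0,0,0,0],[-0.3,0,6.5,0,0,0,0]],
])

```text
time: 45.88
eef_pos: [0.4829, 0.3683, 0.0226]
eef_rot: [-2.323, -2.115, 0.001]
contact_force: [0.1, -0.2, 0.8]
width: 0.0004
```

Request:
play_rows([
  [[-0.3,0,0,0,0,0,0],[-0.5,0,0,0,0,0,0],[-0.7,0,0,0,0,0,0],[-0.9,0,0,0,0,0,0],[-0.9,0,0,0,0,0,0]],
])

```text
time: 46.5
eef_pos: [0.4823, 0.3591, 0.0234]
eef_rot: [2.323, 2.114, 0.0]
contact_force: [-1.1, -0.2, 0.2]
width: 0.0003
```

```bash
python3 - <<'E'
from h import *
plan([]);print(wc(arm.read_state()['eef_pos']))
fit(grab('scene'),WS,(.51,.318,-5),save='fit9')
E
```

```text
t 46.5 at [0.4823 0.3591 0.0234] yaw -5.4 w 0.0003 F [-1.1 -0.2  0.2] j [-0.79  0.98  0.13  1.77 -0.27  0.41 -0.57]
[-29.23604666  36.52337524]
fit xy [508.8 323.3] axis -7.3 cost 128.125 area 942 | cage uv [0.4 3.3] T -1.9
```

View pics/fit9.png

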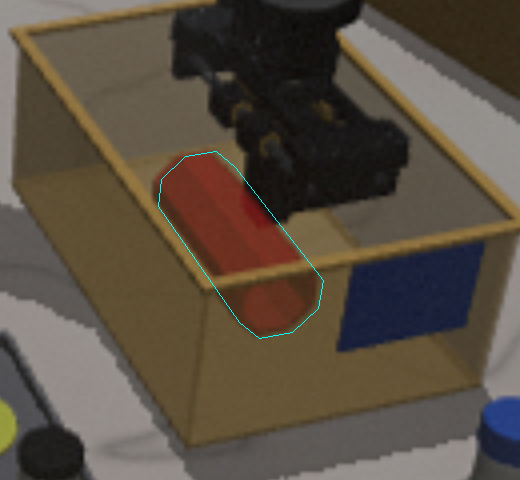

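Request:
play_rows([
  [[0.6,0,0,0,0,0,0],[0.8,0,-3,0,0,0,0],[0.8,0,-8,0,0,0,0],[0.8,0,-13,0,0,0,0],[-1,0,-15.5,0,0,0,0]],
])

```text
time: 47.18
eef_pos: [0.4821, 0.3521, 0.1811]
eef_rot: [-2.32, -2.117, -0.009]
contact_force: [-0.0, -0.2, 0.4]
width: 0.0002
```

```bash
python3 - <<'E'
from h import *
plan([(.49,0,.18,40,.4),(.406,-.322,.18,84,.75)])
E
```

```text
t 47.17 at [0.4821 0.3521 0.1811] yaw -5.2 w 0.0002 F [-0.  -0.2  0.4] j [-0.83  0.73  0.21  1.73 -0.22  0.7  -0.59]
[-34.99, 3.99, -0.04, 0.005, -0.003, -0.789, 0.4] rows>= 5.6
[-67.82, -1.44, -0.2, 0.006, -0.001, -1.557, 0.75] rows>= 10.9
```

Request:
play_rows([
  [[-5,0.5,-0.5,0,0,-0.1,0.2],[-11,1.2,-0.5,0,0,-0.25,0.3],[-17,2,-0.5,0,0,-0.42,0.5],[-23,2.8,-0.5,0,0,-0.58,0.7],[-29,3.5,-0.5,0,0,-0.75,0.75]],
])

```text
time: 47.8
eef_pos: [0.4894, 0.0559, 0.1834]
eef_rot: [1.378, 2.822, 0.001]
contact_force: [1.0, -0.8, -0.2]
width: 0.0484
```

```bash
python3 - <<'E'
from h import *
plan([(.406,-.322,.18,84,.75)])
fit(grab('top'),WT,(.51,.318,-5),save='fit10t');fit(grab('scene'),WS,(.51,.318,-5))
E
```

```text
t 47.8 at [0.4894 0.0559 0.1834] yaw 37.9 w 0.0484 F [ 1.  -0.8 -0.2] j [-0.16  0.61 -0.08  2.02  0.09  0.52  0.36]
[-24.68, -29.81, 0.33, 0.001, 0.001, -0.804, 0.75] rows>= 6.2
fit xy [504. 319.] axis -4.8 cost 115.1875 area 1215 | cage uv [-3.9 -1.4] T 0.6
fit xy [509.8 322.7] axis -7.1 cost 128.1875 area 937 | cage uv [1.5 2.8] T -1.7
```

View pics/fit10t.png

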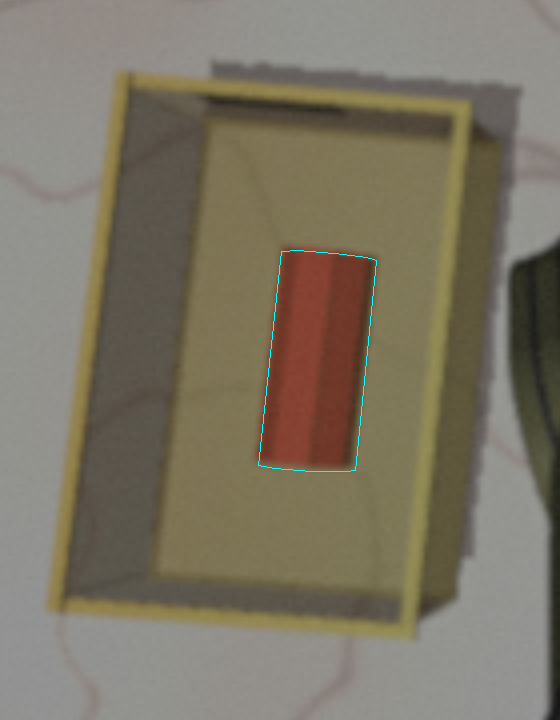

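Both views put the tunnel within 4 mm and 2° of the cage centre and axis. Now for the bottles; yellow is nearest.

Request:
play_rows([
  [[-4,-4.8,0,0,0,-0.16,0.75],[-8,-9.6,0,0,0,-0.32,0.75],[-12,-14.4,0,0,0,-0.48,0.75],[-16,-19.2,0,0,0,-0.64,0.75],[-20,-24,0,0,0,-0.8,0.75]],
])

```text
time: 48.52
eef_pos: [0.421, -0.249, 0.1833]
eef_rot: [0.172, 3.136, -0.0]
contact_force: [1.0, -0.5, -0.1]
width: 0.0658
```

```bash
python3 - <<'E'
from h import *
plan([(.406,-.3235,.12,84,.75)])
f=grab('top')
for l in ['blue','green','yellow']:
    for d in boxes_of(f,'bottle_%s_mid'%l)[:2]: print(l,d['score'],np.round(world(f,d['xyz']),3))
c=f['img'][150:290,330:430]; cv2.imwrite('pics/p13.png',cv2.resize(c,None,fx=4,fy=4,interpolation=cv2.INTER_CUBIC))
E
```

```text
t 48.52 at [ 0.421  -0.249   0.1833] yaw 83.7 w 0.0658 F [ 1.  -0.5 -0.1] j [ 0.69  0.62 -0.4   2.02  0.43  0.58  1.46]
[0.68, -7.57, 6.33, -0.0, 0.001, -0.005, 0.75] rows>= 1.6
blue 0.71 [ 0.535 -0.327  0.006]
blue 0.64 [ 0.57  -0.324  0.074]
green 0.62 [ 0.488 -0.318  0.07 ]
```

View pics/p13.png

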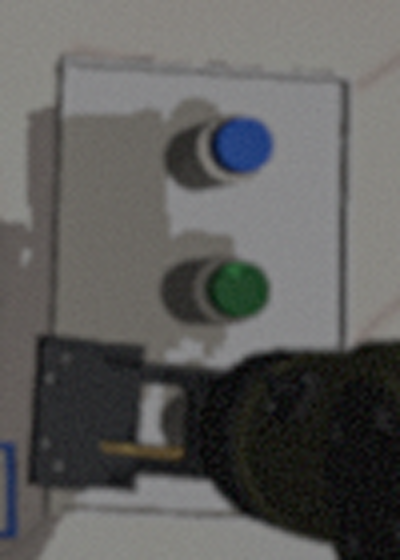

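Request:
play_rows([
  [[0.3,-4,0,0,0,0,0.75],[0.6,-7.4,1,0,0,0,0.75],[0.65,-7.5,3,0,0,0,0.75],[0.65,-7.5,5,0,0,0,0.75],[0.65,-7.5,5,0,0,0,0.75]],
])

```text
time: 49.35
eef_pos: [0.4066, -0.3183, 0.1324]
eef_rot: [-0.174, -3.135, -0.003]
contact_force: [-0.3, 0.8, 0.7]
width: 0.0659
```

```bash
python3 - <<'E'
from h import *
f=grab('top')
for x,y in [(242,144),(239,290)]: print(np.round(ray(f,((x+.5)/4-.5+330,(y+.5)/4-.5+150),.094),4))
plan([(.4064,-.324,.0448,84,.75)])
E
```

```text
[ 0.5738 -0.3316  0.094 ]
[ 0.488  -0.3256  0.094 ]
t 49.4 at [ 0.407  -0.3189  0.1332] yaw 83.6 w 0.0661 F [0.2 0.5 0.4] j [ 0.79  0.73 -0.36  1.98  0.49  0.52  1.55]
[-0.0, -0.52, 8.84, 0.001, -0.001, -0.007, 0.75] rows>= 1.4
```

Request:
play_rows([
  [[0,-0.4,1,0,0,-0.005,0.75],[0,-0.4,4,0,0,-0.005,0.75],[0,-0.4,7,0,0,-0.005,0.75],[0,-0.4,8.7,0,0,-0.005,0.75],[0,-0.4,8.8,0,0,-0.005,0.75]],
])

```text
time: 50.02
eef_pos: [0.4051, -0.3248, 0.0444]
eef_rot: [-0.171, -3.136, -0.001]
contact_force: [-0.0, 0.6, -0.3]
width: 0.066
```

Request:
play_rows([
  [[0,0,0,0,0,0,0.3],[0,0,0,0,0,0,0.3],[0,0,0,0,0,0,0.3],[0,0,0,0,0,0,0.3],[0,0,0,0,0,0,0.3]],
])

```text
time: 50.65
eef_pos: [0.4057, -0.3254, 0.0459]
eef_rot: [0.172, 3.136, -0.001]
contact_force: [-0.5, 0.6, 6.6]
width: 0.0409
```

```bash
python3 - <<'E'
from h import *
plan([(.406,-.324,.18,84,.3),(.578,.0995,.18,84,.3)])
E
```

```text
t 50.65 at [ 0.4057 -0.3254  0.0459] yaw 83.7 w 0.0409 F [-0.5  0.6  6.6] j [ 0.72  0.88 -0.22  2.01  0.59  0.31  1.47]
[-0.03, 0.13, -13.41, -0.0, 0.001, -0.005, 0.3] rows>= 2.1
[-12.49, 44.11, -13.42, -0.0, 0.001, -0.005, 0.3] rows>= 7.6
```

Request:
play_rows([
  [[0,0,-3,0,0,0,0.3],[0,0,-8,0,0,0,0.3],[0,0,-12.5,0,0,0,0.3],[-0.8,3,-13.4,0,0,0,0.3],[-2.3,8,-13.4,0,0,0,0.3]],
])

```text
time: 51.28
eef_pos: [0.4366, -0.2498, 0.18]
eef_rot: [0.181, 3.135, -0.003]
contact_force: [1.2, 0.3, -1.9]
width: 0.0414
```

Request:
play_rows([
  [[-1.6,5.6,0,0,0,0,0.3],[-3.2,11.2,0,0,0,0,0.3],[-4.8,16.8,0,0,0,0,0.3],[-6.4,22.4,0,0,0,0,0.3],[-8,28,0,0,0,0,0.3]],
])

```text
time: 51.9
eef_pos: [0.5472, 0.0228, 0.179]
eef_rot: [-0.173, -3.136, 0.001]
contact_force: [0.7, -1.0, -0.9]
width: 0.0409
```

```bash
python3 - <<'E'
from h import *
plan([(.578,.0995,.18,84,.3),(.578,.0995,.1,84,.3)])
E
```

```text
t 51.9 at [0.5472 0.0228 0.179 ] yaw 83.7 w 0.0409 F [ 0.7 -1.  -0.9] j [ 0.09  0.69 -0.35  1.86  0.37  0.66  0.98]
[-2.22, 7.97, -0.11, -0.001, -0.001, -0.005, 0.3] rows>= 1.3
[-2.23, 7.97, 7.89, -0.001, -0.001, -0.005, 0.3] rows>= 1.8
```

Request:
play_rows([
  [[-1.2,4.5,0,0,0,0,0.3],[-2.1,7.5,0,0,0,-0.005,0.3],[-2.2,7.9,2,0,0,-0.005,0.3],[-2.2,7.9,5,0,0,-0.005,0.3],[-2.2,7.9,8,0,0,-0.005,0.3]],
])

```text
time: 52.52
eef_pos: [0.5772, 0.0972, 0.0981]
eef_rot: [-0.164, -3.137, 0.001]
contact_force: [-0.6, 0.2, -1.1]
width: 0.0412
```

Request:
play_rows([
  [[0,0,0,0,0,0,0.3],[0,0,0,0,0,0,0.3],[0,0,2,0,0,0,0.3],[0,0,3,0,0,0,0.3],[0,0,3.5,0,0,0,0.3]],
])

```text
time: 53.15
eef_pos: [0.5779, 0.0975, 0.0645]
eef_rot: [0.165, 3.137, 0.0]
contact_force: [-0.5, 0.4, -1.7]
width: 0.041
```

```bash
python3 - <<'E'
from h import *
plan([(.578,.0993,.0492,84,.3)])
E
```

```text
t 53.15 at [0.5779 0.0975 0.0645] yaw 84.0 w 0.041 F [-0.5  0.4 -1.7] j [-0.1   0.9  -0.26  1.81  0.43  0.5   0.82]
[0.01, 0.18, 1.53, 0.0, 0.001, -0.0, 0.3] rows>= 0.2
```

Request:
play_rows([
  [[0,0.15,0.8,0,0,0,0.3],[0,0.15,1.4,0,0,0,0.3],[0,0.15,1.5,0,0,0,0.3],[0,0.15,1.5,0,0,0,0.3],[0,0.15,1.5,0,0,0,0.3]],
])

```text
time: 53.78
eef_pos: [0.5779, 0.0989, 0.0494]
eef_rot: [0.165, 3.137, 0.0]
contact_force: [1.0, 0.1, -2.7]
width: 0.041
```

Request:
play_rows([
  [[0,0,0.05,0,0,0,0.72],[0,0,0.05,0,0,0,0.72],[0,0,0.05,0,0,0,0.72],[0,0,-2,0,0,0,0.72],[0,0,-6,0,0,0,0.72]],
])

```text
time: 54.4
eef_pos: [0.5766, 0.0987, 0.1086]
eef_rot: [-0.164, -3.134, 0.002]
contact_force: [0.5, 0.1, -1.1]
width: 0.0633
```

```bash
python3 - <<'E'
from h import *
plan([(.578,.0993,.18,84,.3),(.490,-.327,.18,84,.72)])
E
```

```text
t 54.4 at [0.5766 0.0987 0.1086] yaw 84.0 w 0.0633 F [ 0.5  0.1 -1.1] j [-0.08  0.83 -0.3   1.79  0.4   0.59  0.84]
[-0.11, 0.07, -7.14, -0.001, -0.003, 0.0, 0.3] rows>= 1.1
[4.2, -43.24, -7.07, -0.001, -0.003, 0.0, 0.72] rows>= 7.0
```

Request:
play_rows([
  [[0,0,-4,0,0,0,0.72],[0.4,-4,-7,0,0,0,0.72],[1,-10,-7,0,0,0,0.72],[1.6,-16,-7,0,0,0,0.72],[2.2,-22,-7,0,0,0,0.72]],
])

```text
time: 55.02
eef_pos: [0.5325, -0.1194, 0.1795]
eef_rot: [0.164, 3.137, -0.0]
contact_force: [1.2, 0.0, 0.2]
width: 0.0637
```

Request:
play_rows([
  [[0.6,-6,0,0,0,0,0.72],[1.2,-12,0,0,0,0,0.72],[1.8,-18,0,0,0,0,0.72],[2,-21.2,1,0,0,0,0.72],[2,-21.4,3,0,0,0,0.72]],
])

```text
time: 55.65
eef_pos: [0.4894, -0.3329, 0.1493]
eef_rot: [0.175, 3.136, -0.005]
contact_force: [0.4, 0.4, 0.1]
width: 0.0631
```

```bash
python3 - <<'E'
from h import *
plan([(.4904,-.3288,.0425,84,.72)])
c=grab('scene')['img'][120:270,30:340]; cv2.imwrite('pics/s14.png',cv2.resize(c,None,fx=2.5,fy=2.5,interpolation=cv2.INTER_CUBIC))
E
```

```text
t 55.65 at [ 0.4894 -0.3329  0.1493] yaw 83.6 w 0.0631 F [0.4 0.4 0.1] j [ 0.75  0.78 -0.4   1.75  0.45  0.7   1.56]
[-0.04, 0.45, 10.67, -0.003, 0.001, -0.007, 0.72] rows>= 1.7
```

View pics/s14.png

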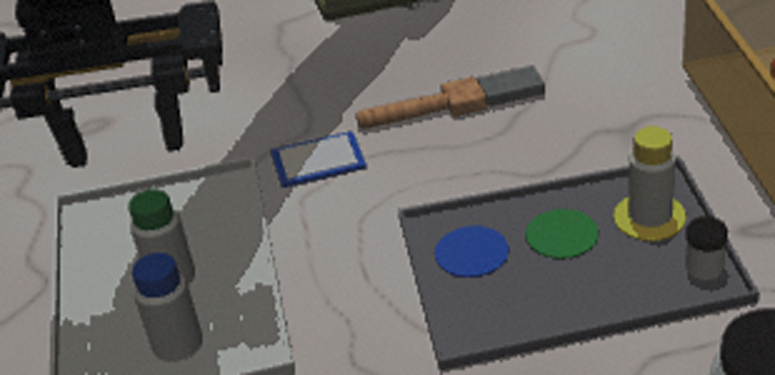

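Yellow is upright on its pad. Down to green.

Request:
play_rows([
  [[0,0.1,1,0,0,0,0.72],[0,0.1,4,0,0,0,0.72],[0,0.1,6,0,0,0,0.72],[0,0.1,6,0,0,0,0.72],[0,0.1,6,0,0,0,0.72]],
])

```text
time: 56.32
eef_pos: [0.4916, -0.3269, 0.0901]
eef_rot: [0.163, 3.136, -0.0]
contact_force: [0.6, -0.1, -0.2]
width: 0.0636
```

```bash
python3 - <<'E'
from h import *
plan([(.4904,-.3288,.0425,84,.72)])
E
```

```text
t 56.33 at [ 0.4916 -0.3269  0.0901] yaw 84.1 w 0.0636 F [ 0.6 -0.1 -0.2] j [ 0.71  0.87 -0.35  1.78  0.5   0.58  1.51]
[0.1, -0.2, 4.76, -0.0, 0.001, 0.001, 0.72] rows>= 0.8
```

Request:
play_rows([
  [[0.1,-0.15,2,0,0,0,0.72],[0.1,-0.15,4,0,0,0,0.72],[0.1,-0.15,4.7,0,0,0,0.72],[0.1,-0.15,4.7,0,0,0,0.72],[0.1,-0.15,4.7,0,0,0,0.3]],
])

```text
time: 56.95
eef_pos: [0.4902, -0.3289, 0.0432]
eef_rot: [0.164, 3.136, -0.001]
contact_force: [-0.5, -0.7, 0.3]
width: 0.0555
```

Request:
play_rows([
  [[0,0,0,0,0,0,0.3],[0,0,0,0,0,0,0.3],[0,0,0,0,0,0,0.3],[0,0,0,0,0,0,0.3],[0,0,0,0,0,0,0.3]],
])

```text
time: 57.58
eef_pos: [0.4899, -0.3289, 0.0428]
eef_rot: [0.165, 3.136, -0.001]
contact_force: [-0.7, -0.3, 5.3]
width: 0.0415
```

```bash
python3 - <<'E'
from h import *
plan([(.49,-.3288,.18,84,.3),(.5695,.0142,.18,84,.3)])
E
```

```text
t 57.58 at [ 0.4899 -0.3289  0.0428] yaw 84.0 w 0.0415 F [-0.7 -0.3  5.3] j [ 0.69  0.94 -0.31  1.8   0.54  0.49  1.48]
[-0.02, 0.0, -13.72, -0.0, 0.001, -0.0, 0.3] rows>= 2.2
[-4.34, 34.95, -13.73, -0.0, 0.001, -0.0, 0.3] rows>= 6.0
```

Request:
play_rows([
  [[0,0,-3,0,0,0,0.3],[0,0,-8,0,0,0,0.3],[0,0,-12.5,0,0,0,0.3],[-0.4,3,-13.7,0,0,0,0.3],[-1,8,-13.7,0,0,0,0.3]],
])

```text
time: 58.2
eef_pos: [0.508, -0.2518, 0.1802]
eef_rot: [0.172, 3.135, -0.003]
contact_force: [1.3, 0.7, -1.5]
width: 0.0415
```

Request:
play_rows([
  [[-0.7,5.5,0,0,0,0,0.3],[-1.4,11,0,0,0,0,0.3],[-2.1,16.5,0,0,0,0,0.3],[-2.8,22,0,0,0,0,0.3],[-3.3,26.5,0,0,0,0,0.3]],
])

```text
time: 58.82
eef_pos: [0.5683, 0.0126, 0.1789]
eef_rot: [-0.162, -3.137, -0.001]
contact_force: [0.4, 0.3, -1.7]
width: 0.0412
```

```bash
python3 - <<'E'
from h import *
plan([(.5695,.0142,.09,84,.3)])
E
```

```text
t 58.83 at [0.5683 0.0126 0.1789] yaw 84.1 w 0.0412 F [ 0.4  0.3 -1.7] j [ 0.12  0.71 -0.37  1.79  0.37  0.71  1.01]
[-0.1, 0.17, 8.89, 0.001, -0.001, 0.002, 0.3] rows>= 1.4
```

Request:
play_rows([
  [[0,0.1,2,0,0,0,0.3],[0,0.1,5,0,0,0,0.3],[0,0.1,8,0,0,0,0.3],[0,0.1,10,0,0,0,0.3],[0,0.1,11,0,0,0,0.3]],
])

```text
time: 59.45
eef_pos: [0.5676, 0.0108, 0.0678]
eef_rot: [-0.164, -3.135, 0.001]
contact_force: [-0.5, 0.1, -1.4]
width: 0.0411
```

Request:
play_rows([
  [[0,0,0,0,0,0,0.3],[0,0,0,0,0,0,0.3],[0,0,0,0,0,0,0.3],[0,0,0.3,0,0,0,0.3],[0,0,0.6,0,0,0,0.3]],
])

```text
time: 60.08
eef_pos: [0.5686, 0.0109, 0.0633]
eef_rot: [0.165, 3.137, 0.0]
contact_force: [0.4, -0.4, -0.4]
width: 0.0411
```

```bash
python3 - <<'E'
from h import *
plan([(.5695,.0142,.0460,84,.3)])
E
```

```text
t 60.08 at [0.5686 0.0109 0.0633] yaw 84.0 w 0.0411 F [ 0.4 -0.4 -0.4] j [ 0.05  0.89 -0.27  1.86  0.48  0.46  0.92]
[-0.06, 0.34, 1.73, 0.0, 0.0, -0.0, 0.3] rows>= 0.3
```

Request:
play_rows([
  [[-0.05,0.3,0.8,0,0,0,0.3],[-0.05,0.3,1.5,0,0,0,0.3],[-0.05,0.3,1.7,0,0,0,0.3],[-0.05,0.3,1.7,0,0,0,0.3],[-0.05,0.3,1.7,0,0,0,0.3]],
])

```text
time: 60.7
eef_pos: [0.5693, 0.0138, 0.0462]
eef_rot: [0.165, 3.137, -0.0]
contact_force: [-0.3, 0.4, -1.5]
width: 0.0414
```

Request:
play_rows([
  [[0,0,0.05,0,0,0,0.72],[0,0,0.05,0,0,0,0.72],[0,0,0.05,0,0,0,0.72],[0,0,-2,0,0,0,0.72],[0,0,-6,0,0,0,0.72]],
])

```text
time: 61.32
eef_pos: [0.5681, 0.0138, 0.1057]
eef_rot: [-0.164, -3.134, 0.001]
contact_force: [0.6, 0.7, -0.2]
width: 0.0631
```

```bash
python3 - <<'E'
from h import *
plan([(.5765,-.335,.18,84,.72)])
E
```

```text
t 61.33 at [0.5681 0.0138 0.1057] yaw 84.0 w 0.0631 F [ 0.6  0.7 -0.2] j [ 0.08  0.82 -0.31  1.84  0.44  0.55  0.94]
[-4.44, -34.6, -7.42, -0.001, -0.003, 0.0, 0.72] rows>= 5.7
```

Request:
play_rows([
  [[0,0,-4,0,0,0,0.72],[-0.5,-4,-7.2,0,0,0,0.72],[-1.3,-10,-7.4,0,0,0,0.72],[-2,-16,-7.4,0,0,0,0.72],[-2.8,-22,-7.4,0,0,0,0.72]],
])

```text
time: 61.95
eef_pos: [0.5739, -0.2098, 0.1805]
eef_rot: [0.164, 3.137, -0.0]
contact_force: [1.5, -0.5, -0.5]
width: 0.0634
```

Request:
play_rows([
  [[-0.8,-6,0,0,0,0,0.72],[-1.6,-12,0,0,0,0,0.72],[-1.7,-12.6,1,0,0,0,0.72],[-1.7,-12.6,3,0,0,0,0.72],[-1.7,-12.6,6,0,0,0,0.72]],
])

```text
time: 62.58
eef_pos: [0.5787, -0.3321, 0.1194]
eef_rot: [0.16, 3.136, 0.003]
contact_force: [-0.0, -0.2, -0.3]
width: 0.0639
```

```bash
python3 - <<'E'
from h import *
plan([(.5768,-.335,.043,84,.72)])
E
```

```text
t 62.58 at [ 0.5787 -0.3321  0.1194] yaw 84.2 w 0.0639 F [-0.  -0.2 -0.3] j [ 0.66  0.91 -0.41  1.52  0.45  0.81  1.55]
[0.17, -0.32, 7.64, 0.002, 0.001, 0.003, 0.72] rows>= 1.2
```

Request:
play_rows([
  [[0.1,-0.2,0,0,0,0,0.72],[0.1,-0.2,2,0,0,0,0.72],[0.1,-0.2,5,0,0,0,0.72],[0.1,-0.2,7.5,0,0,0,0.72],[0.1,-0.2,7.6,0,0,0,0.72]],
])

```text
time: 63.2
eef_pos: [0.5755, -0.3357, 0.0424]
eef_rot: [-0.163, -3.134, -0.002]
contact_force: [-0.3, 0.7, 0.2]
width: 0.0636
```

Request:
play_rows([
  [[0,0,0,0,0,0,0.3],[0,0,0,0,0,0,0.3],[0,0,0,0,0,0,0.3],[0,0,0,0,0,0,0.3],[0,0,0,0,0,0,0.3]],
])

```text
time: 63.82
eef_pos: [0.5776, -0.3368, 0.0455]
eef_rot: [0.164, 3.135, -0.001]
contact_force: [0.3, 0.9, 6.0]
width: 0.0415
```

```bash
python3 - <<'E'
from h import *
plan([(.5768,-.335,.18,84,.3),(.5605,-.0705,.18,84,.3)])
E
```

```text
t 63.83 at [ 0.5776 -0.3368  0.0455] yaw 84.0 w 0.0415 F [0.3 0.9 6. ] j [ 0.65  1.01 -0.37  1.54  0.5   0.68  1.51]
[0.07, 0.17, -13.46, -0.0, 0.002, 0.0, 0.3] rows>= 2.2
[4.46, 26.3, -13.47, -0.0, 0.002, 0.0, 0.3] rows>= 4.8
```

Request:
play_rows([
  [[0,0,-3,0,0,0,0.3],[0,0,-8,0,0,0,0.3],[0,0,-12.5,0,0,0,0.3],[0.5,3,-13.4,0,0,0,0.3],[1.3,8,-13.4,0,0,0,0.3]],
])

```text
time: 64.45
eef_pos: [0.572, -0.2579, 0.1792]
eef_rot: [0.172, 3.135, -0.004]
contact_force: [0.9, 0.8, -1.4]
width: 0.0408
```

Request:
play_rows([
  [[0.8,5,0,0,0,0,0.3],[1.6,10,0,0,0,0,0.3],[2.4,15,0,0,0,0,0.3],[2.9,18.2,0,0,0,0,0.3],[2.9,18.3,1,0,0,0,0.3]],
])

```text
time: 65.08
eef_pos: [0.5628, -0.0672, 0.1687]
eef_rot: [0.155, 3.136, 0.003]
contact_force: [0.3, -0.4, -1.2]
width: 0.0411
```

```bash
python3 - <<'E'
from h import *
plan([(.5625,-.0703,.08,84,.3)])
E
```

```text
t 65.08 at [ 0.5628 -0.0672  0.1687] yaw 84.3 w 0.0411 F [ 0.3 -0.4 -1.2] j [ 0.27  0.73 -0.39  1.81  0.41  0.69  1.12]
[0.01, -0.33, 8.87, 0.002, 0.001, 0.006, 0.3] rows>= 1.4
```

Request:
play_rows([
  [[0,0,2,0,0,0,0.3],[0,0,5,0,0,0,0.3],[0,0,8,0,0,0,0.3],[0,0,10,0,0,0,0.3],[0,0,10.5,0,0,0,0.3]],
])

```text
time: 65.7
eef_pos: [0.5612, -0.0726, 0.0615]
eef_rot: [-0.167, -3.134, 0.002]
contact_force: [-0.7, -0.4, -1.0]
width: 0.0415
```

Request:
play_rows([
  [[0,0,0,0,0,0,0.3],[0,0,0,0,0,0,0.3],[0,0,0,0,0,0,0.3],[0,0,0.3,0,0,0,0.3],[0,0,0.3,0,0,0,0.3]],
])

```text
time: 66.32
eef_pos: [0.5623, -0.0709, 0.0602]
eef_rot: [-0.164, -3.137, 0.0]
contact_force: [-0.1, -0.1, -1.0]
width: 0.0413
```

```bash
python3 - <<'E'
from h import *
plan([(.5625,-.0703,.0487,84,.3)])
E
```

```text
t 66.33 at [ 0.5623 -0.0709  0.0602] yaw 84.0 w 0.0413 F [-0.1 -0.1 -1. ] j [ 0.21  0.89 -0.28  1.86  0.51  0.46  1.03]
[-0.01, 0.06, 1.15, -0.0, -0.0, 0.0, 0.3] rows>= 0.2
```

Request:
play_rows([
  [[0,0.05,0.5,0,0,0,0.3],[0,0.05,1,0,0,0,0.3],[0,0.05,1.15,0,0,0,0.3],[0,0.05,1.15,0,0,0,0.3],[0,0.05,1.15,0,0,0,0.3]],
])

```text
time: 66.95
eef_pos: [0.5625, -0.0704, 0.0487]
eef_rot: [0.165, 3.137, 0.0]
contact_force: [0.6, 0.6, -1.9]
width: 0.041
```

Request:
play_rows([
  [[0,0,0.05,0,0,0,0.72],[0,0,0.05,0,0,0,0.72],[0,0,0.05,0,0,0,0.72],[0,0,-2,0,0,0,0.72],[0,0,-6,0,0,0,0.72]],
])

```text
time: 67.58
eef_pos: [0.5613, -0.0703, 0.1082]
eef_rot: [-0.164, -3.134, 0.0]
contact_force: [-0.1, 0.6, -0.8]
width: 0.0634
```

Request:
play_rows([
  [[0,0,-4,0,0,0,0.72],[0,-4,-8,0,0,0,0.72],[2,-10,-8,0,0,0,0.72],[4,-16,-8,0,0,0,0.72],[5,-20,-8,0,0,0,0.72]],
])

```text
time: 68.2
eef_pos: [0.4896, -0.2673, 0.1888]
eef_rot: [-0.169, -3.136, 0.002]
contact_force: [-0.1, -0.1, -0.2]
width: 0.0637
```

```bash
python3 - <<'E'
from h import *
plan([])
f=grab('top');g=grab('scene','s15'); fit(g,WS,(.51,.318,-5)); fit(f,WT,(.51,.318,-5))
im=cv2.resize(f['img'],None,fx=4,fy=4,interpolation=cv2.INTER_CUBIC)
for c in [(.5775,.0989),(.5686,.0144),(.5598,-.0699)]:
    for z,r in [(.097,.017),(.007,.034)]:
        q=np.array([(proj(f,[c[0]+r*np.cos(t),c[1]+r*np.sin(t),z])+.5)*4-.5 for t in np.linspace(0,6.28,30)]).astype(np.int32); cv2.polylines(im,[q],True,(255,0,255),1)
cv2.imwrite('pics/t15.png',im[540:930,700:1260])
im=cv2.resize(g['img'],None,fx=4,fy=4,interpolation=cv2.INTER_CUBIC)
for c in [(.5775,.0989),(.5686,.0144),(.5598,-.0699)]:
    for z,r in [(.097,.017),(.007,.034)]:
        q=np.array([(proj(g,[c[0]+r*np.cos(t),c[1]+r*np.sin(t),z])+.5)*4-.5 for t in np.linspace(0,6.28,30)]).astype(np.int32); cv2.polylines(im,[q],True,(255,0,255),1)
cv2.imwrite('pics/s15z.png',im[640:1060,740:1340])
E
```

```text
t 68.2 at [ 0.4896 -0.2673  0.1888] yaw 83.8 w 0.0637 F [-0.1 -0.1 -0.2] j [ 0.68  0.7  -0.44  1.81  0.43  0.73  1.46]
fit xy [508.9 322.4] axis -8.5 cost 160.125 area 902 | cage uv [0.7 2.5] T -3.1
fit xy [503.9 319.2] axis -5.5 cost 113.625 area 1217 | cage uv [-4.  -1.2] T -0.1
```

View pics/t15.png

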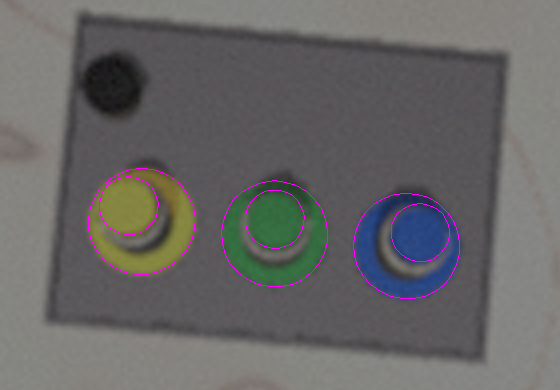

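View pics/s15z.png

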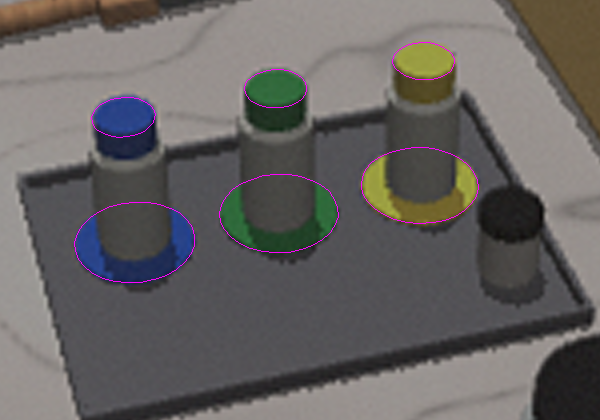

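View pics/s15.png

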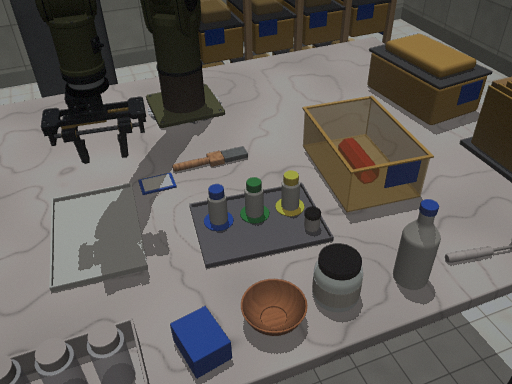

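All three caps lie centred inside the projected outlines on their own pads. The jar is unmoved, at (203,156) in the top view before and after. The tunnel is centred and lengthwise, and the arm is clear.

```bash
python3 -c "
from workcell import arm
print(arm.close_job())"
```

```text
the job is handed in; nothing more can be done
None
```

The cage is ready and the job was handed in at about 68 s of the 128 s allowed; no verdict was reported.

**What I did**
- I stood the three bottles upright in the white tray, with the tunnel still in place behind them.
- I lowered the tunnel into the cage at an angle, because the gripper body (187 mm) is wider than the cage inside (182 mm). I then turned it lengthwise with light pushes of the closed fingers.
- I put yellow, green and blue back on their own pads.

**Last checks**
- **Bottles:** all three are upright, and the caps match the projected pad centres to within about 2 mm in both views.
- **Tunnel:** it lies flat on the cage floor. The two cameras disagree slightly: the top view puts it about 4 mm off centre and 0° off the cage axis. The scene view puts it about 3 mm off and −3°, but its outline is partly hidden by the cage rim.
- **Jar:** it is in the same place, at the same pixel position in the top view before and after.
- **Forces:** the force readings between moves never exceeded about 7 N, and nothing touches the robot.

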